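Index the welder's shuttle and hold the welded cell up to the light

ROBOT

A 7-joint arm with a two-finger parallel gripper is mounted at the origin on the work surface. World frame = base frame: x ahead of the robot, y to its left, z up, the work surface at z = 0. Lengths are in m, angles in rad, forces in N, time in s.
With the tool pointing down it reaches from about 0.425 to 0.975 m from the base axis. Payload 16.7 kg.
Tool frame: the origin (TCP) lies midway between the tips of the shut fingers; the grasp point (between the pads) lies arm.grasp_offset behind it (arm.grasp_offset is the distance from the TCP to the grasp point, in m); z points along the fingers, y is the direction in which the jaws open and shut (so a half turn about z gives the same grasp; the last joint's range is limited). The gripper opens to 85 mm and grips with 20 to 120 N. Pads are 22 mm wide; open, the fingers measure 114 mm over their backs; the gripper's body (76 mm by 85 mm) begins 54 mm behind the grasp point. The pads swing forward as they close: fully open they stand 13 mm farther back than shut.
Start: joints at [-1.494, 0.426, 0.074, 1.606, -0.034, 1.111, -0.067], TCP at [0.151, 0.658, 0.231] pointing down, gripper open.
Joint ranges: [-2.85, 2.85], [-0.5, 2.14], [-1.23, 1.37], [0.21, 2.46], [-1.02, 4.16], [0.16, 2.05], [-2.73, 2.73]. Speed limits (rad/s): [1.89, 1.89, 2.39, 2.39, 3.01, 3.01, 3.01].

INTERFACE

Orientations are given as a unit quaternion [w, x, y, z].
In Python, from plant import sensors, imaging, arm, models gives the robot as it stands.
- The arm moves only by the tool send_rows, never from a script. Its argument "series" is a list of rows, each an object of numbers: "dx", "dy", "dz": the shift along the tool's x, y, z in cm; "wx", "wy", "wz": the turn, a rotation vector about the tool's x, y, z in rad; "grip": the finger opening in cm, from 0 to 8.54. In form: [{"dx": .., "dy": .., "dz": .., "wx": .., "wy": .., "wz": .., "grip": ..}, ...]. A call has 1 to 5 rows; each row is the pose to reach, as a shift and turn from the pose commanded when the call began, along the tool's axes at that moment; what a row does not reach only later rows make up. A row lasts 1/12 s, in which the tool goes at most 41.7 mm and 7.16 degrees, less where a joint would pass 70% of its speed; a pose out of reach is approached as far as the arm can. A call with a gripper value outside its range is refused whole. The fingers move at their own pace and stop on an object; "force" is the grip in N (left out, the last holds). Time passes only in rows, so rows that repeat a pose let the fingers close. It gives the time, the measured TCP pose, the force and the opening at its end, in the units of the state.
- sensors.state(): the state, without advancing time (a new reading comes with each control period).
- imaging.get_image(name): name is "scene" or "top"; returns a dict with "color" (480x640x3 uint8, red, green, blue), "z_map" (480x640 float32, m along the optical axis (not along the pixel's ray), 0 where there is no reading), "fx", "fy", "cx", "cy" (pixels), "extrinsics" (4x4, takes a point from world to camera coordinates). Camera axes: x right, y up, looking along -z (the intrinsics and any distortion apply to the point x, -y, -z); pixel columns grow to the right and rows downward; lengths in m; the calibration is good to about 2 mm. A picture is of the moment at which its call begins.
- arm.sign_off(): hands the job in, once; it reports no verdict.
Trained networks look in the newest picture that a camera, given by its name, has taken for a name from the list of things; names that differ only in an ending like _2 or _b are one class to them, and where a whole thing is asked for, a point or a joint stands for the part that bears it (a point fixed in the world has none). Each returns a list of dicts, best first, with "score" (0 to 1); they miss things now and then, are a little off and sometimes report something else, mostly with a low value. They report only what shows in the picture. A call takes as long as a camera call.
- models.silhouettes(camera, name): "pixels" (480x640 bool, what is visible of it) and "bbox" ([left, top, width, height] in pixels, round what is visible of it).
- models.place_of(camera, name): "xy" ([column, row] in pixels: a listed point, or the origin of a listed thing).
The state is a dict: "clock": time; "joint_pos": joint angles; "qd": joint speeds; "joint_efforts": joint torques, N m; "ee_pos": TCP position; "tcp_rot": TCP orientation; "contact_force": force on the tool from outside, world axes, zero at the start; "ft_torque": the same for the moment, N m; "gripper_width": finger opening in m.
Only numpy, scipy, OpenCV 4.12 (cv2) and the standard library are available. Lean on these libraries where they do the work, as an engineer would, in place of code of your own. Each camera call takes 0.05 s, during which the arm holds its last target.

TASK

The clear cell under the welding horn is welded and due for its light check. First slide the shuttle towards its handle end until the red spot on the next cell sits centred under the horn tip, and leave it there. Then lift the welded cell out of its nest, gripping it by its two frosted faces only and never touching the clear ones, and finish while holding it upright and steady in the light path of the inspection stand: midway between lamp and lens, the middle of its clear faces level with the lens and those faces square to the light, touching nothing but your fingers; do not knock it on the stand or disturb the next cell or the loose parts on the bench.

Things in the scene. Friction and masses are not known exactly. Their poses are not given: they have to be found in the camera images.
- press: Fixed welding press. Origin on the bench below the horn; x along the slide (handle end at -x), y to the column, z up. Red round housing 92 mm across, 278 to 470 mm up, over the horn; column 85 mm square (black housing 100 x 110 mm above 375 mm), axis at y 195 mm. Slide bed 460 x 100 x 30 mm centred on the origin; foot 260 mm wide, 28 mm high, y -60 to 260 mm.
- horn_tip (a point): Centre of the flat lower end of the welding horn, a vertical bright steel rod: tip 24 mm across, fixed 150 mm above the bench; 40 mm further up it widens to 44 mm. Axes as press.
- shuttle (a joint): Travel (m) of the two-nest shuttle from where it stood at the start, along the press's -x, towards its handle; it must go 0.11 to 0.14. End stops -0.003 and 0.158; stays where left (4 N friction). Steel plate 230 x 90 mm, top 57 mm up; two aluminium nests 140 mm apart, each 43 (x) x 53 mm, top 77 mm up, pocket floor 61 mm up, 1.5 mm play round a cell.
- handle (a point): Grip point of the shuttle's black upright handle, a round post 24 mm across from 53 to 105 mm above the bench, on a flat tongue 30 mm wide whose top is 53 mm up. The point is on the post's axis, 85 mm above the bench, 135 mm from the near nest's centre. Axes as press.
- cell: Welded clear plastic cell in the near nest (nearest the handle): 24 (x) x 34 (y) x 64 mm tall, about 50 g, grey weld spot on the lid. Origin: centre of its underside, z up. Faces at +y and -y (34 mm apart, 24 mm wide, 0 to 60 mm up) are white frosted: grip these. Faces at +x and -x are clear windows. In the nest its lowest 16 mm are hidden and its x lies along the slide.
- window (a point): Middle of the clear faces of the welded cell, inside it on its axis, 30 mm above its underside; axes as cell. (In the rules cell_c0 and cell_c1 are the frosted faces, cell_c2 and cell_c3 the clear ones.)
- cell_new: The next cell, not yet welded, standing in the far nest: same shape and size as cell, but with a red spot on its lid. Origin: centre of its underside.
- red_spot (a point): Centre of the red spot (12 mm across) on the next cell's lid, 64 mm above that cell's underside, 125 mm above the bench while in the nest.
- nest_far (a point): Centre of the pocket floor of the shuttle's far nest, 61 mm above the bench; the underside of the next cell rests here.
- stand: Fixed inspection stand. Origin on the bench midway between lamp and lens; x along the light, lamp to lens. Rail 55 x 24 mm from x -160 to 240 mm, red line at x 0. White lamp box x -145 to -83 mm, 92 mm wide, 86 to 174 mm up, round lit disc 64 mm across. Lens ring 54 mm across from x 84 mm, then barrel and camera to x 224 mm, highest point 157 mm.
- light_mid (a point): Point on the light path midway between lamp and lens, 130 mm above the bench; its x lies along the light, z up. The middle of the cell's clear faces belongs here, the cell's x along this x (either way round).
- capacitor: Loose bystander: upright aluminium capacitor can, 48 mm across, 90 mm tall with terminals. Origin: centre of its underside.
- coil: Loose bystander: flat ring coil with red winding, 59 mm across, 23 mm tall. Origin: centre of its underside.
- relay: Loose bystander: small amber relay on a black socket, 28 x 22 x 46 mm. Origin: centre of its underside.

How it is judged:
On the way, in this order (a step that is already met when the one before it is completed fails the run):
1. the shuttle is slid until the red spot on the next cell is within 6 mm of the horn's axis (horizontal distance between red_spot and horn_tip below 0.006 m and distance between cell_new and nest_far below 0.006 m and angle between cell_new's own z axis and vertical below 0.12 rad), for 0.3 s.
2. the welded cell is lifted out of its nest by its frosted faces (underside at least 85 mm above the bench) (height (world z) of cell above 0.085 m and contact force between the fingers and cell_c0 above 0.5 N and contact force between the fingers and cell_c1 above 0.5 N), for 0.2 s.
At the end, for the whole second after the job is handed in: Fingers hold the cell by both frosted faces, still, free of stand and press, upright and square to the light within 8 deg, window middle within 7 mm of the light path and 15 mm of midway; next cell seated, its red spot within 6 mm of the horn axis (all of step 1 and contact force between the fingers and cell_c0 above 0.5 N and contact force between the fingers and cell_c1 above 0.5 N and contact force between cell and stand below 0.1 N and contact force between cell and press below 0.1 N and x of window in the frame of light_mid between -0.015 and 0.015 m and y of window in the frame of light_mid between -0.007 and 0.007 m and z of window in the frame of light_mid between -0.007 and 0.007 m and angle between the x axis of cell and the x axis of light_mid, either way round below 0.14 rad and angle between cell's own z axis and vertical below 0.14 rad and linear speed of cell below 0.02 m/s); the arm keeps its last pose, push and grip.
It fails at once if a finger touches a clear face of the welded cell (contact force between the fingers and cell_c2 above 0.5 N or contact force between the fingers and cell_c3 above 0.5 N).
It fails at once if the welded cell is knocked against the inspection stand (contact force between cell and stand above 2 N).
It fails at once if a loose part on the bench is moved by more than 15 mm (distance of any of capacitor, coil, relay from where it was at the start of the episode above 0.015 m).
It also fails if it takes over 56 s, if anything falls off the work surface, if the arm or the gripper's body presses on something with over 40 N, if the wrist force passes 120 N, or if a joint passes its speed limit or range.

## Working session

There is one attempt and no reset: what is moved stays moved. The work goes in short steps, Python scripts to look and compute and a tool call to move; the robot and the scene stay as the last step left them, time stands still between calls to the robot, and variables do not carry over. Pictures are saved under pics/ and viewed, and the job is handed in when it is done.

Besides the shell and the picture viewer there is one more tool, called after "Request:" by a JSON object that holds its "api" and its "payload", one argument or row to a line. send_rows: Moves the arm, as the interface text tells. Its arguments: {"type":"object","properties":{"series":{"type":"array"},"force":{"type":"number"}},"required":["series"]}

```bash
ls; mkdir -p pics; python3 - <<'E'
from plant import sensors, imaging, arm, models
import cv2, numpy as np, pickle
s=sensors.state(); print({k:np.round(v,3) for k,v in s.items()}); print(arm.grasp_offset)
for n in ("scene","top"):
    d=imaging.get_image(n); pickle.dump(d,open(f"{n}0.pkl","wb"))
    cv2.imwrite(f"pics/{n}0.png",cv2.cvtColor(d["color"],cv2.COLOR_RGB2BGR))
    print(n,d["fx"],d["fy"],d["cx"],d["cy"],np.round(d["extrinsics"],3).tolist(), d.keys())
E
```

```text
pics
{'clock': np.float64(0.0), 'joint_pos': array([-1.495,  0.427,  0.074,  1.607, -0.034,  1.111, -0.067]), 'qd': array([-0.   ,  0.   ,  0.001,  0.002, -0.002,  0.   , -0.001]), 'joint_efforts': array([-0.0000e+00, -9.4982e+01,  3.7610e+00, -4.6353e+01,  1.9000e-02,
        1.0000e-02,  0.0000e+00]), 'ee_pos': array([0.151, 0.657, 0.231]), 'tcp_rot': array([-0.   ,  0.113,  0.994, -0.001]), 'contact_force': array([-0.333, -0.065, -0.553]), 'ft_torque': array([ 0.054, -0.026, -0.04 ]), 'gripper_width': np.float64(0.086)}
0.0187
scene 542.3278976422858 542.3278976422858 316.4229050913782 236.85113611911595 [[0.846, 0.533, -0.016, -0.558], [-0.431, 0.701, 0.569, 0.122], [0.314, -0.474, 0.822, -1.31], [0.0, 0.0, 0.0, 1.0]] dict_keys(['color', 'z_map', 'fx', 'fy', 'cx', 'cy', 'extrinsics'])
top 487.9124961464832 487.9124961464832 317.96587066268444 244.2862465551803 [[0.003, -1.0, -0.02, 0.085], [0.993, 0.001, 0.12, -0.605], [-0.12, -0.02, 0.993, -1.197], [0.0, 0.0, 0.0, 1.0]] dict_keys(['color', 'z_map', 'fx', 'fy', 'cx', 'cy', 'extrinsics'])
```

View pics/scene0.png

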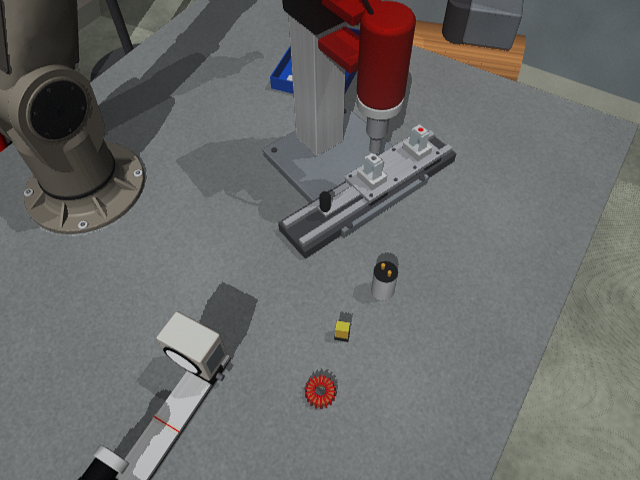

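View pics/top0.png

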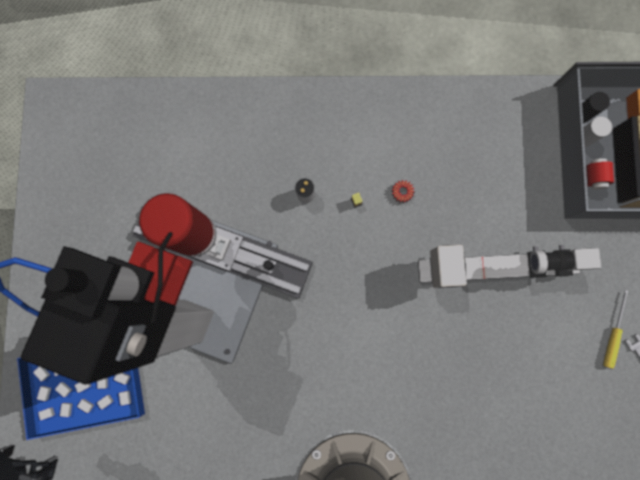

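```bash
cat > h.py <<'E'
from plant import sensors, imaging, arm, models
import cv2, numpy as np, pickle
from scipy.spatial.transform import Rotation as R
def ray(d,uv):
    T=np.array(d["extrinsics"]);u,v=uv
    dc=np.array([(u-d["cx"])/d["fx"],-(v-d["cy"])/d["fy"],-1.0])
    Rw=T[:3,:3].T
    return -Rw@T[:3,3], Rw@dc
def at_z(d,uv,z):
    o,r=ray(d,uv); return o+r*(z-o[2])/r[2]
def proj(d,p):
    T=np.array(d["extrinsics"]);c=T[:3,:3]@np.asarray(p)+T[:3,3]
    return np.array([d["cx"]+d["fx"]*c[0]/-c[2],d["cy"]-d["fy"]*c[1]/-c[2]])
def cloud(d):
    T=np.array(d["extrinsics"]);v,u=np.mgrid[0:480,0:640];z=d["z_map"]
    c=np.stack([(u-d["cx"])/d["fx"]*z,-(v-d["cy"])/d["fy"]*z,-z],-1)
    return (c-T[:3,3])@T[:3,:3]   # R^T(c-t)
def tri(ds,uvs):
    A=np.zeros((3,3));b=np.zeros(3)
    for d,uv in zip(ds,uvs):
        o,r=ray(d,uv);r=r/np.linalg.norm(r);P=np.eye(3)-np.outer(r,r);A+=P;b+=P@o
    return np.linalg.solve(A,b)
E
python3 - <<'E'
from h import *
Z=dict(press=0,horn_tip=.15,handle=.085,cell=.061,window=.091,cell_new=.061,red_spot=.125,nest_far=.061,stand=0,light_mid=.13,capacitor=0,coil=0,relay=0)
ds={n:pickle.load(open(n+"0.pkl","rb")) for n in("scene","top")}
for n,z in Z.items():
    for c in ds:
        for o in models.place_of(c,n)[:2]: print(n,c,round(o["score"],2),np.round(o["xy"],1),np.round(at_z(ds[c],o["xy"],z),4))
E
```

```text
press scene 0.62 [368.1 196.1] [0.5959 0.3293 0.    ]
press scene 0.61 [151.8 407.1] [ 0.4987 -0.317   0.    ]
press top 0.79 [226.5 250. ] [0.5936 0.3258 0.    ]
press top 0.62 [355.9 204.5] [ 0.7143 -0.0125  0.    ]
horn_tip scene 0.65 [375.1 151.9] [0.6008 0.3317 0.15  ]
horn_tip top 0.73 [209.  242.5] [0.5946 0.3354 0.15  ]
handle scene 0.55 [329.8 197.7] [0.5566 0.2195 0.085 ]
handle top 0.88 [269.4 264.3] [0.5496 0.2027 0.085 ]
cell scene 0.96 [370.  180.5] [0.5983 0.326  0.061 ]
cell top 0.68 [219.9 249.5] [0.5882 0.3295 0.061 ]
window scene 0.78 [371.2 171.1] [0.5981 0.3277 0.091 ]
window top 0.52 [217. 244.] [0.5983 0.3303 0.091 ]
cell_new scene 0.8 [416.8 150.2] [0.6469 0.4652 0.061 ]
red_spot scene 0.76 [421.3 128.7] [0.6458 0.4708 0.125 ]
nest_far scene 0.78 [416.4 149.3] [0.6448 0.4673 0.061 ]
stand scene 0.9 [172.2 426.4] [ 0.554  -0.3238  0.    ]
stand scene 0.22 [373.  151.4] [0.5364 0.4615 0.    ]
stand top 0.84 [477.2 269.7] [ 0.5435 -0.3232  0.    ]
light_mid scene 0.89 [150.5 407.4] [ 0.5541 -0.3306  0.13  ]
light_mid scene 0.46 [415.4 151.3] [0.667  0.3963 0.13  ]
light_mid top 0.92 [499.4 264.9] [ 0.5456 -0.3349  0.13  ]
light_mid top 0.44 [210.1 241. ] [0.6007 0.3378 0.13  ]
capacitor scene 0.89 [377.5 289.2] [ 0.7345  0.1206 -0.    ]
capacitor top 0.77 [301.9 195. ] [0.7399 0.1297 0.    ]
coil scene 0.74 [319.3 391.3] [ 0.7461 -0.1282  0.    ]
coil top 0.73 [403.1 190.9] [ 0.7507 -0.1368  0.    ]
relay scene 0.73 [344.  335.3] [ 0.7279 -0.0063  0.    ]
relay top 0.66 [357.  203.8] [ 0.7162 -0.0154  0.    ]
```

```bash
python3 - <<'E'
from h import *
ds={n:pickle.load(open(n+"0.pkl","rb")) for n in("scene","top")}
d=ds["scene"];P=cloud(d)
print("bench z",np.median(P[280:320,430:480,2]))
def save(n,c,x0,y0,w,h,k): cv2.imwrite(f"pics/{n}.png",cv2.resize(cv2.cvtColor(ds[c]["color"],cv2.COLOR_RGB2BGR)[y0:y0+h,x0:x0+w],None,fx=k,fy=k,interpolation=cv2.INTER_CUBIC))
save("press_s","scene",265,100,200,150,4)
save("stand_s","scene",60,300,200,150,4)
save("top_p","top",120,180,200,150,4)
save("top_s","top",410,210,200,120,4)
# red spot
c=d["color"].astype(int);m=(c[...,0]>170)&(c[...,1]<90)&(c[...,2]<90)
m[:115]=0;m[145:]=0;m[:,:405]=0;m[:,440:]=0
v,u=np.nonzero(m);print(len(u),u.mean(),v.mean(),at_z(d,(u.mean(),v.mean()),.125))
for n,p in ds.items():
    Q=cloud(p)
    for lab,z0,z1,reg in(("plate",.053,.0595,1),("bed",.025,.0375,1),("nest",.074,.08,1),("rail",0.005,0.08,2)):
        M=(Q[...,2]>z0)&(Q[...,2]<z1)&(p["z_map"]>0)
        if reg==1:M&=(Q[...,1]>.05)&(Q[...,1]<.65)&(Q[...,0]>.45)&(Q[...,0]<.72)
        else:M&=(Q[...,1]<-.1)&(Q[...,1]>-.6)&(Q[...,0]>.48)&(Q[...,0]<.65)
        q=Q[M]
        if len(q)>20:
            r=cv2.minAreaRect(q[:,:2].astype(np.float32));print(n,lab,len(q),r,np.median(q[:,2]))
E
```

```text
bench z 0.0013141069647348508
13 420.3076923076923 129.0 [0.64426794 0.4687301  0.125     ]
scene plate 1675 ((0.551996648311615, 0.372484415769577), (0.3311609923839569, 0.20367373526096344), 70.29479217529297) 0.057334858862114674
scene bed 5313 ((0.5403296947479248, 0.3487440347671509), (0.46368834376335144, 0.2611090838909149), 75.53081512451172) 0.030198255140739858
scene nest 366 ((0.5797779560089111, 0.2909335494041443), (0.23745116591453552, 0.3646627962589264), 7.015661239624023) 0.07773086518139136
scene rail 4285 ((0.5634969472885132, -0.27294594049453735), (0.16937722265720367, 0.3398778736591339), 1.2051546573638916) 0.024521359074630652
top plate 627 ((0.5935049653053284, 0.26697438955307007), (0.15999245643615723, 0.38373807072639465), 24.62705421447754) 0.055332700514159894
top bed 3696 ((0.5849359631538391, 0.3346320390701294), (0.26784637570381165, 0.46166980266571045), 0.27101364731788635) 0.027972369938584978
top nest 140 ((0.586103081703186, 0.25636887550354004), (0.13429579138755798, 0.3779214024543762), 25.181934356689453) 0.07606230140388379
top rail 2147 ((0.5690787434577942, -0.3481503129005432), (0.16031572222709656, 0.49016472697257996), 1.0197755098342896) 0.023328695808127617
```

View pics/press_s.png

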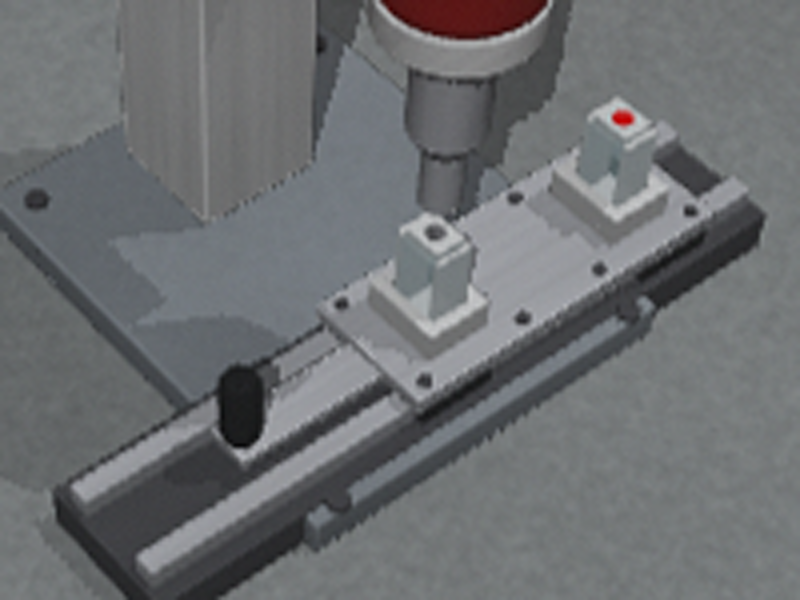

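View pics/stand_s.png

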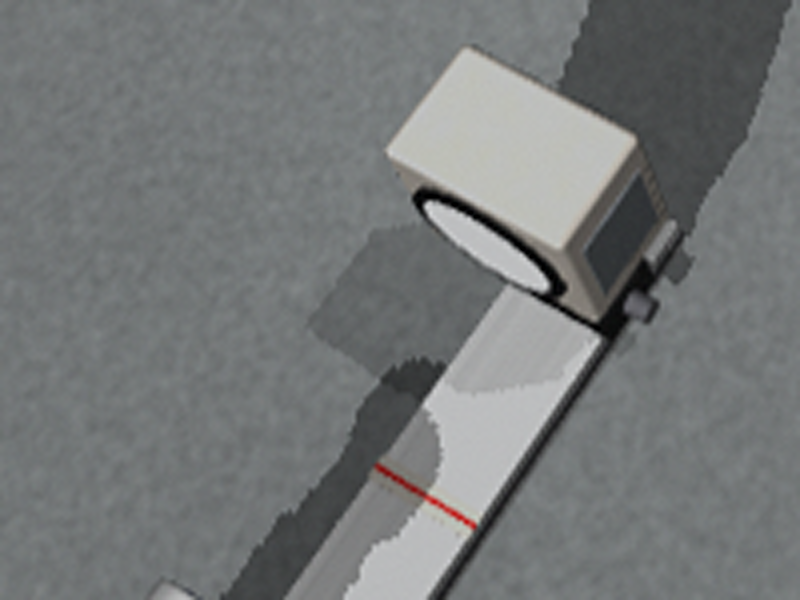

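View pics/top_p.png

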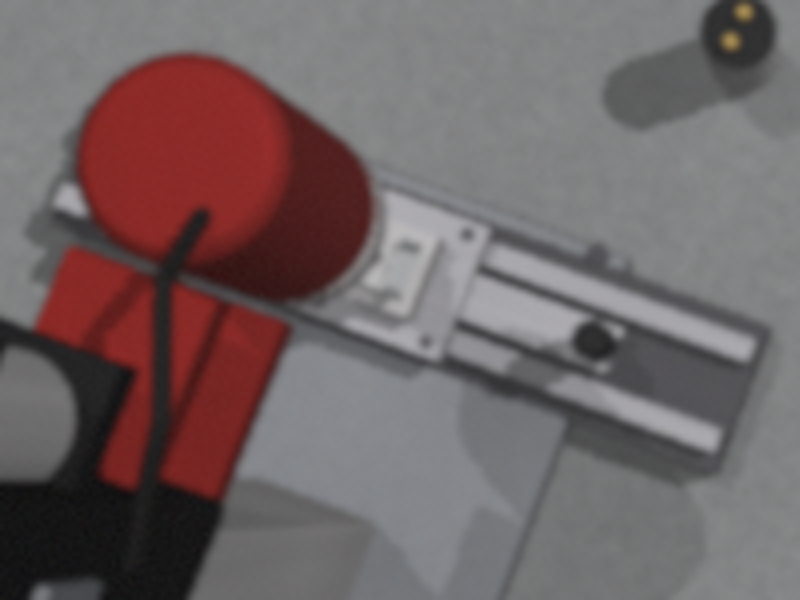

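View pics/top_s.png

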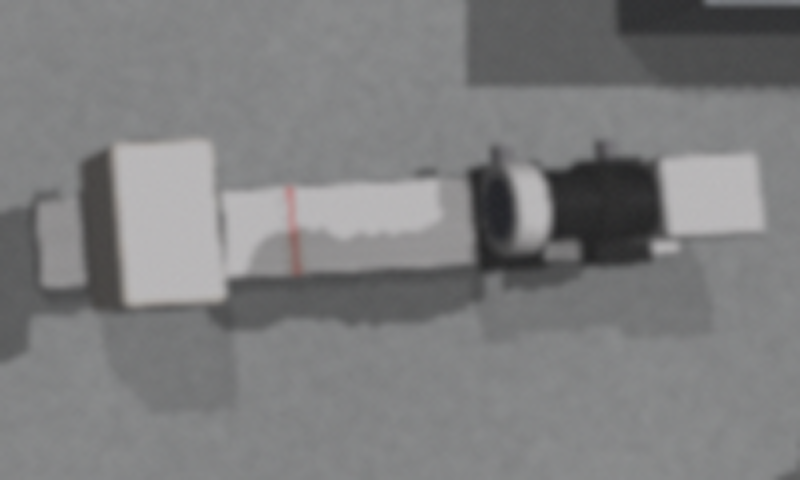

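```bash
python3 - <<'E'
from h import *
print([a for a in dir(arm) if a[0]!='_'])
ds={n:pickle.load(open(n+"0.pkl","rb")) for n in("scene","top")}
S,T=ds["scene"],ds["top"]
w=at_z(S,(373.75,158.25),.125);r=at_z(S,(420.5,129.2),.125);h=at_z(S,(325,192.2),.105)
print("weld",w,"red",r,"handle",h,np.linalg.norm(r-w),np.linalg.norm((w-h)[:2]))
for a,b in((r,w),(w,h),(r,h)): print(np.degrees(np.arctan2(*(a-b)[[1,0]])))
print("handle top",at_z(T,(120+595/4,180+338/4),.105))
# stand line
for d,a,b in((S,(153.8,416.3),(179.3,431.3)),(T,(482.5,256.8),(484.3,278.5))):
    A=at_z(d,a,.024);B=at_z(d,b,.024);print("line",A,B,(A+B)/2,np.linalg.norm(A-B),np.degrees(np.arctan2(*(A-B)[[1,0]])))
Q=cloud(T);c=T["color"].astype(int)
print("max z in black",np.percentile(Q[250:370,30:130,2],[50,90,99,100]))
m=((c[...,0]>110)&(c[...,1]<70)&(c[...,2]<70)&(Q[...,2]>.455)).astype(np.uint8)
m[:180]=0;m[:,250:]=0
k=max(cv2.findContours(m,0,1)[0],key=cv2.contourArea);print("disc",cv2.minEnclosingCircle(k),cv2.fitEllipse(k))
e=cv2.fitEllipse(k);print(np.percentile(Q[...,2][m>0],[5,50,95]),at_z(T,e[0],.47))
q=Q[m>0];print(cv2.minEnclosingCircle(q[:,:2].astype(np.float32)))
for lab,M in (("lampS",(cloud(S)[...,2]>.166)),):
    Qs=cloud(S);M&=(Qs[...,1]<-.1)&(Qs[...,1]>-.5)&(Qs[...,0]>.4)&(Qs[...,2]<.19);q=Qs[M];print(lab,len(q),cv2.minAreaRect(q[:,:2].astype(np.float32)))
M=(Q[...,2]>.166)&(Q[...,1]<-.1)&(Q[...,1]>-.5)&(Q[...,0]>.4)&(Q[...,2]<.19);q=Q[M];print("lampT",len(q),cv2.minAreaRect(q[:,:2].astype(np.float32)))
E
```

```text
['MotionError', 'grasp_offset', 'sign_off']
weld [0.59752441 0.33549646 0.125     ] red [0.64491922 0.46837907 0.125     ] handle [0.54841364 0.21315632 0.105     ] 0.1410817339018392 0.13182934512476216
70.37037162683765
68.12808761966743
69.28724407232434
handle top [0.54755441 0.20185032 0.105     ]
line [ 0.52345775 -0.32977731  0.024     ] [ 0.57943172 -0.32566909  0.024     ] [ 0.55144474 -0.3277232   0.024     ] 0.056124537903712794 -175.80229010703437
line [ 0.57451628 -0.33036733  0.024     ] [ 0.51964711 -0.332844    0.024     ] [ 0.54708169 -0.33160566  0.024     ] 0.05492503149090909 2.5844402056033187
max z in black [0.62338183 0.65760703 0.70447832 1.26203355]
disc ((165.9705810546875, 218.44117736816406), 25.817707061767578) ((165.67076110839844, 217.0257110595703), (46.04891586303711, 51.64329147338867), 78.17530822753906)
[0.45553233 0.467905   0.47063972] [0.59715676 0.33000213 0.47      ]
((0.5300310850143433, 0.21859635412693024), 0.1737464964389801)
lampS 1891 ((0.5445245504379272, -0.21392469108104706), (0.09256022423505783, 0.06176802143454552), 3.4666543006896973)
lampT 1081 ((0.5411983728408813, -0.2144048660993576), (0.09177439659833908, 0.06149633973836899), 4.22339391708374)
```

```bash
python3 - <<'E'
from h import *
ds={n:pickle.load(open(n+"0.pkl","rb")) for n in("scene","top")}
a=np.radians(70);ux=np.array([np.cos(a),np.sin(a)]);uy=np.array([-ux[1],ux[0]])
for n,d in ds.items():
    Q=cloud(d);q=Q[(d["z_map"]>0)]
    r=q[:,:2]-[.597,.331];x=r@ux;y=r@uy
    for z0,z1 in((.05,.2),(.2,.37),(.38,.45),(.45,.55),(.55,.75)):
        M=(q[:,2]>z0)&(q[:,2]<z1)&(abs(x)<.13)&(y>.08)&(y<.4)
        if M.sum()>20: print(n,z0,M.sum(),np.percentile(x[M],[2,98]).round(3),np.percentile(y[M],[2,98]).round(3),"minR",np.percentile(np.hypot(q[M,0],q[M,1]),[0,2]).round(3))
E
```

```text
scene 0.05 2358 [-0.039  0.043] [0.152 0.233] minR [0.523 0.525]
scene 0.2 3855 [-0.039  0.037] [0.087 0.232] minR [0.523 0.525]
scene 0.38 1356 [-0.046  0.009] [0.09  0.232] minR [0.514 0.518]
scene 0.45 177 [-0.031  0.002] [0.08  0.117] minR [0.583 0.587]
top 0.05 728 [-0.04   0.028] [0.155 0.237] minR [0.52  0.521]
top 0.2 1515 [-0.04  -0.007] [0.083 0.236] minR [0.521 0.522]
top 0.38 902 [-0.047 -0.03 ] [0.089 0.243] minR [0.512 0.512]
top 0.45 2814 [-0.063  0.031] [0.082 0.241] minR [0.512 0.513]
top 0.55 11803 [-0.051  0.091] [0.091 0.243] minR [0.512 0.517]
```

```bash
cat >> h.py <<'E'
def rows(wps,grip=None,src=None):
    """wps: list of (x,y,z,jaw azimuth deg); tool straight down"""
    s=sensors.state();p=np.array(s["ee_pos"]);q=np.array(s["tcp_rot"])
    R0=R.from_quat(q[[1,2,3,0]])
    if src is not None: p,R0=np.array(src[:3]),down(src[3])
    out=[]
    for x,y,z,a in wps:
        dl=R0.inv().apply(np.array([x,y,z])-p)*100
        w=(R0.inv()*down(a)).as_rotvec()
        out.append(dict(dx=round(dl[0],1),dy=round(dl[1],1),dz=round(dl[2],1),wx=round(w[0],2),wy=round(w[1],2),wz=round(w[2],2)))
    print(str(out).replace("'",'"'))
def down(a):
    a=np.radians(a);y=np.array([np.cos(a),np.sin(a),0]);z=np.array([0,0,-1.]);x=np.cross(y,z)
    return R.from_matrix(np.stack([x,y,z],1))
def show():
    s=sensors.state();q=np.array(s["tcp_rot"]);m=R.from_quat(q[[1,2,3,0]]).as_matrix()
    print(s["clock"],np.round(s["ee_pos"],4),"jaw az",np.degrees(np.arctan2(m[1,1],m[0,1])).round(2),"tilt",np.degrees(np.arccos(-m[2,2])).round(2),"j",np.round(s["joint_pos"],2),"w",s["gripper_width"])
def polar(r,az,z,jaw): return (r*np.cos(np.radians(az)),r*np.sin(np.radians(az)),z,jaw)
E
python3 - <<'E'
from h import *
show()
rows([polar(r,77,z,77) for r,z in((.64,.25),(.6,.27),(.56,.28),(.52,.28),(.48,.28))])
E
```

```text
1.4 [0.1511 0.6578 0.2313] jaw az 77.06 tilt 0.01 j [-1.49  0.43  0.07  1.61 -0.03  1.11 -0.07] w 0.08524215754024712
[{"dx": np.float64(-0.1), "dy": np.float64(-3.5), "dz": np.float64(-1.9), "wx": np.float64(-0.0), "wy": np.float64(-0.0), "wz": np.float64(0.0)}, {"dx": np.float64(-0.1), "dy": np.float64(-7.5), "dz": np.float64(-3.9), "wx": np.float64(-0.0), "wy": np.float64(-0.0), "wz": np.float64(0.0)}, {"dx": np.float64(-0.1), "dy": np.float64(-11.5), "dz": np.float64(-4.9), "wx": np.float64(-0.0), "wy": np.float64(-0.0), "wz": np.float64(0.0)}, {"dx": np.float64(-0.1), "dy": np.float64(-15.5), "dz": np.float64(-4.9), "wx": np.float64(-0.0), "wy": np.float64(-0.0), "wz": np.float64(0.0)}, {"dx": np.float64(-0.1), "dy": np.float64(-19.5), "dz": np.float64(-4.9), "wx": np.float64(-0.0), "wy": np.float64(-0.0), "wz": np.float64(0.0)}]
```

Request:
{"api": "send_rows", "payload": {
  "series": [
    {"dy": -3.5,"dz": -2,"grip": 5},
    {"dy": -7.5,"dz": -4,"grip": 5},
    {"dy": -11.5,"dz": -5,"grip": 5},
    {"dy": -15.5,"dz": -5,"grip": 5},
    {"dy": -19.5,"dz": -5,"grip": 5}
  ]
}}

```text
$.series[0]: bad value
```

```bash
sed -i 's/round(dl\[\(.\)\],1)/float(round(dl[\1],1))/g; s/round(w\[\(.\)\],2)/float(round(w[\1],2))/g' h.py; python3 - <<'E'
from h import *
show()
rows([polar(r,a,.28,a) for r,a in((.455,75),(.44,71),(.435,66),(.435,61),(.435,56))])
E
```

```text
1.4 [0.1511 0.6578 0.2313] jaw az 77.06 tilt 0.01 j [-1.49  0.43  0.07  1.61 -0.03  1.11 -0.07] w 0.08524215754024712
[{"dx": -1.6, "dy": -22.0, "dz": -4.9, "wx": -0.0, "wy": -0.0, "wz": 0.04}, {"dx": -4.6, "dy": -23.7, "dz": -4.9, "wx": -0.0, "wy": -0.0, "wz": 0.11}, {"dx": -8.3, "dy": -24.8, "dz": -4.9, "wx": -0.0, "wy": -0.0, "wz": 0.19}, {"dx": -12.0, "dy": -25.7, "dz": -4.9, "wx": -0.0, "wy": -0.0, "wz": 0.28}, {"dx": -15.6, "dy": -26.9, "dz": -4.9, "wx": -0.0, "wy": -0.0, "wz": 0.37}]
```

All keys are needed in every row.

Request:
{"api": "send_rows", "payload": {
  "series": [
    {"dx": 0,"dy": -3.5,"dz": -2,"wx": 0,"wy": 0,"wz": 0,"grip": 5},
    {"dx": 0,"dy": -7.5,"dz": -4,"wx": 0,"wy": 0,"wz": 0,"grip": 5},
    {"dx": 0,"dy": -11.5,"dz": -5,"wx": 0,"wy": 0,"wz": 0,"grip": 5},
    {"dx": 0,"dy": -15.5,"dz": -5,"wx": 0,"wy": 0,"wz": 0,"grip": 5},
    {"dx": 0,"dy": -19.5,"dz": -5,"wx": 0,"wy": 0,"wz": 0,"grip": 5}
  ]
}}

```text
clock: 1.82
ee_pos: [0.1072, 0.4662, 0.2818]
tcp_rot: [-0.0, 0.113, 0.994, 0.001]
contact_force: [0.1, -0.2, -0.1]
gripper_width: 0.0503
```

```bash
python3 - <<'E'
from h import *
show()
rows([polar(r,a,.28,a) for r,a in((.455,75),(.44,71),(.435,66),(.435,61),(.435,56))])
E
```

```text
1.8167 [0.1072 0.4662 0.2818] jaw az 77.06 tilt 0.07 j [-1.53  0.05  0.05  1.97 -0.    1.12 -0.13] w 0.05032322450706155
[{"dx": -1.6, "dy": -2.4, "dz": 0.2, "wx": 0.0, "wy": -0.0, "wz": 0.04}, {"dx": -4.6, "dy": -4.1, "dz": 0.2, "wx": 0.0, "wy": -0.0, "wz": 0.11}, {"dx": -8.3, "dy": -5.1, "dz": 0.2, "wx": 0.0, "wy": -0.0, "wz": 0.19}, {"dx": -12.0, "dy": -6.0, "dz": 0.2, "wx": 0.0, "wy": -0.0, "wz": 0.28}, {"dx": -15.6, "dy": -7.2, "dz": 0.2, "wx": 0.0, "wy": -0.0, "wz": 0.37}]
```

Request:
{"api": "send_rows", "payload": {
  "series": [
    {"dx": -1.6,"dy": -2.4,"dz": 0.2,"wx": 0,"wy": 0,"wz": 0.04,"grip": 5},
    {"dx": -4.6,"dy": -4.1,"dz": 0.2,"wx": 0,"wy": 0,"wz": 0.11,"grip": 5},
    {"dx": -8.3,"dy": -5.1,"dz": 0.2,"wx": 0,"wy": 0,"wz": 0.19,"grip": 5},
    {"dx": -12,"dy": -6.0,"dz": 0.2,"wx": 0,"wy": 0,"wz": 0.28,"grip": 5},
    {"dx": -15.6,"dy": -7.2,"dz": 0.2,"wx": 0,"wy": 0,"wz": 0.37,"grip": 5}
  ]
}}

```text
clock: 2.23
ee_pos: [0.2447, 0.3618, 0.2798]
tcp_rot: [-0.0, 0.295, 0.955, 0.001]
contact_force: [-0.5, 0.1, 0.5]
gripper_width: 0.0501
```

```bash
python3 - <<'E'
from h import *
show()
rows([polar(.435,a,.28,a) for a in (51,46,41,36,31)])
E
```

```text
2.2333 [0.2447 0.3618 0.2798] jaw az 55.65 tilt 0.08 j [-1.35 -0.03  0.22  2.06  0.01  1.11 -0.16] w 0.05014797144191014
[{"dx": -3.7, "dy": -0.3, "dz": -0.0, "wx": 0.0, "wy": -0.0, "wz": 0.08}, {"dx": -7.5, "dy": -0.8, "dz": -0.0, "wx": 0.0, "wy": -0.0, "wz": 0.17}, {"dx": -11.2, "dy": -1.6, "dz": -0.0, "wx": 0.0, "wy": -0.0, "wz": 0.26}, {"dx": -14.8, "dy": -2.7, "dz": -0.0, "wx": 0.0, "wy": -0.0, "wz": 0.34}, {"dx": -18.4, "dy": -4.1, "dz": -0.0, "wx": 0.0, "wy": -0.0, "wz": 0.43}]
```

Request:
{"api": "send_rows", "payload": {
  "series": [
    {"dx": -3.7,"dy": -0.3,"dz": 0,"wx": 0,"wy": 0,"wz": 0.08,"grip": 5},
    {"dx": -7.5,"dy": -0.8,"dz": 0,"wx": 0,"wy": 0,"wz": 0.17,"grip": 5},
    {"dx": -11.2,"dy": -1.6,"dz": 0,"wx": 0,"wy": 0,"wz": 0.26,"grip": 5},
    {"dx": -14.8,"dy": -2.7,"dz": 0,"wx": 0,"wy": 0,"wz": 0.34,"grip": 5},
    {"dx": -18.4,"dy": -4.1,"dz": 0,"wx": 0,"wy": 0,"wz": 0.43,"grip": 5}
  ]
}}

```text
clock: 2.65
ee_pos: [0.3738, 0.2241, 0.2796]
tcp_rot: [0.0, 0.492, 0.87, 0.0]
contact_force: [0.8, 0.5, 0.4]
gripper_width: 0.0498
```

```bash
python3 - <<'E'
from h import *
show()
rows([polar(.435,a,.26,a-b) for a,b in ((26,1),(22,4),(18,7),(15,11),(13,15))])
E
```

```text
2.65 [0.3738 0.2241 0.2796] jaw az 31.01 tilt 0.04 j [-1.14 -0.05  0.44  2.07  0.02  1.11 -0.17] w 0.04979963194954912
[{"dx": -3.7, "dy": -0.2, "dz": 2.0, "wx": 0.0, "wy": -0.0, "wz": 0.1}, {"dx": -6.8, "dy": -0.6, "dz": 2.0, "wx": 0.0, "wy": -0.0, "wz": 0.23}, {"dx": -9.7, "dy": -1.2, "dz": 2.0, "wx": 0.0, "wy": -0.0, "wz": 0.35}, {"dx": -11.9, "dy": -1.8, "dz": 2.0, "wx": 0.0, "wy": -0.0, "wz": 0.47}, {"dx": -13.4, "dy": -2.2, "dz": 2.0, "wx": 0.0, "wy": -0.0, "wz": 0.58}]
```

Request:
{"api": "send_rows", "payload": {
  "series": [
    {"dx": -3.7,"dy": -0.2,"dz": 1,"wx": 0,"wy": 0,"wz": 0.1,"grip": 8},
    {"dx": -6.8,"dy": -0.6,"dz": 2,"wx": 0,"wy": 0,"wz": 0.22,"grip": 8},
    {"dx": -9.7,"dy": -1.2,"dz": 2,"wx": 0,"wy": 0,"wz": 0.34,"grip": 8},
    {"dx": -11.9,"dy": -1.8,"dz": 2,"wx": 0,"wy": 0,"wz": 0.46,"grip": 8},
    {"dx": -13.4,"dy": -2.2,"dz": 2,"wx": 0,"wy": 0,"wz": 0.58,"grip": 8}
  ]
}}

```text
clock: 3.07
ee_pos: [0.4237, 0.097, 0.2594]
tcp_rot: [-0.0, 0.722, 0.692, 0.0]
contact_force: [-0.7, 0.5, -0.7]
gripper_width: 0.0801
```

```bash
python3 - <<'E'
from h import *
show()
h=np.array([.5505,.208])
rows([(.455,.12,.24,-8),(.485,.145,.22,-14),(.52,.17,.20,-20),(.55,.20,.18,-20),(*h,.15,-20)])
E
```

```text
3.0667 [0.4237 0.097  0.2594] jaw az -2.48 tilt 0.01 j [-0.97 -0.04  0.59  2.11  0.03  1.07 -0.43] w 0.08009829587319114
[{"dx": 2.4, "dy": 3.0, "dz": 1.9, "wx": 0.0, "wy": -0.0, "wz": 0.1}, {"dx": 5.1, "dy": 5.9, "dz": 3.9, "wx": 0.0, "wy": -0.0, "wz": 0.2}, {"dx": 7.7, "dy": 9.3, "dz": 5.9, "wx": 0.0, "wy": -0.0, "wz": 0.31}, {"dx": 10.8, "dy": 12.2, "dz": 7.9, "wx": 0.0, "wy": -0.0, "wz": 0.31}, {"dx": 11.6, "dy": 12.2, "dz": 10.9, "wx": 0.0, "wy": -0.0, "wz": 0.31}]
```

Request:
{"api": "send_rows", "payload": {
  "series": [
    {"dx": 2.4,"dy": 3,"dz": 1.9,"wx": 0,"wy": 0,"wz": 0.1,"grip": 8},
    {"dx": 5.1,"dy": 5.9,"dz": 3.9,"wx": 0,"wy": 0,"wz": 0.2,"grip": 8},
    {"dx": 7.7,"dy": 9.3,"dz": 5.9,"wx": 0,"wy": 0,"wz": 0.31,"grip": 8},
    {"dx": 10.8,"dy": 12.2,"dz": 7.9,"wx": 0,"wy": 0,"wz": 0.31,"grip": 8},
    {"dx": 11.6,"dy": 12.2,"dz": 10.9,"wx": 0,"wy": 0,"wz": 0.31,"grip": 8}
  ]
}}

```text
clock: 3.48
ee_pos: [0.554, 0.2142, 0.1513]
tcp_rot: [0.001, 0.818, 0.575, 0.003]
contact_force: [-0.3, 1.2, 0.3]
gripper_width: 0.0799
```

```bash
cat >> h.py <<'E'
def snap(name,boxes):
    for i,(c,x0,y0,w,h,k) in enumerate(boxes):
        d=imaging.get_image(c);pickle.dump(d,open(f"{name}_{c}.pkl","wb"))
        cv2.imwrite(f"pics/{name}_{c}.png",cv2.resize(cv2.cvtColor(d["color"],cv2.COLOR_RGB2BGR)[y0:y0+h,x0:x0+w],None,fx=k,fy=k,interpolation=cv2.INTER_CUBIC))
E
python3 - <<'E'
from h import *
show()
snap("hover",[("scene",240,80,230,170,3),("top",120,170,200,150,4)])
E
```

```text
3.4833 [0.554  0.2142 0.1513] jaw az -19.77 tilt 0.33 j [-0.92  0.42  0.57  1.9  -0.29  0.9  -0.56] w 0.07991719307040372
```

View pics/hover_scene.png

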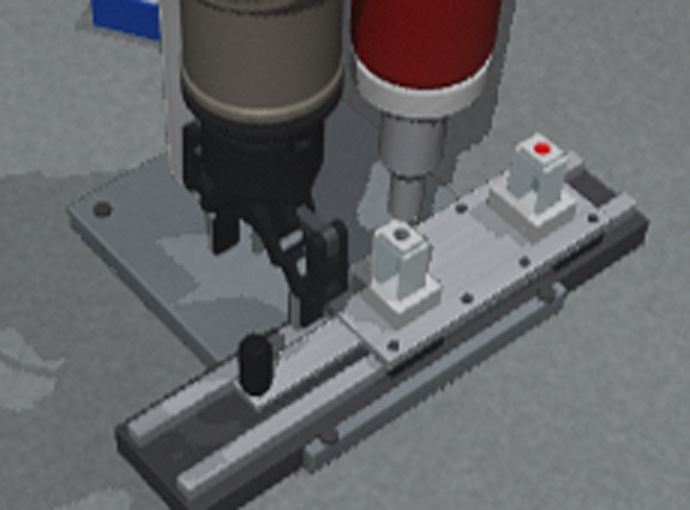

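View pics/hover_top.png

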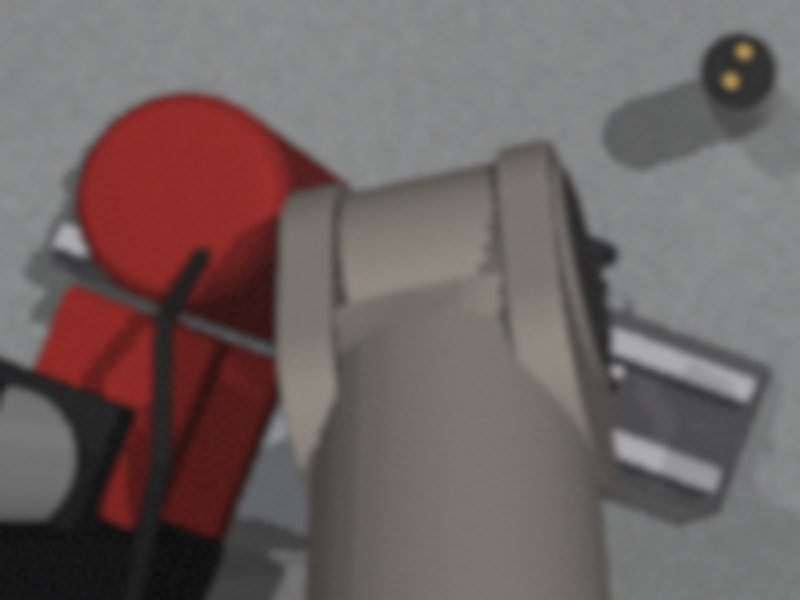

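```bash
python3 - <<'E'
from h import *
show()
d=pickle.load(open("hover_scene.pkl","rb"))
for j in(-.04,.04):
    p=np.array([.5505+j*np.cos(np.radians(-20)),.208+j*np.sin(np.radians(-20)),.163]); print(proj(d,p),(proj(d,p)-[240,80])*3)
print((proj(d,[.5505,.208,.105])-[240,80])*3,(proj(d,[.5505,.208,.053])-[240,80])*3)
E
```

```text
3.5833 [0.5481 0.2134 0.1445] jaw az -19.57 tilt 0.43 j [-0.92  0.43  0.56  1.91 -0.29  0.89 -0.56] w 0.08018364061568874
[312.46194454 164.64787522] [217.38583362 253.94362567]
[336.86422938 187.99910528] [290.59268813 323.99731583]
[253.68102749 342.62265642] [253.92909163 387.55797516]
```

Request:
{"api": "send_rows", "payload": {
  "series": [
    {"dx": 0,"dy": 0,"dz": 0,"wx": 0,"wy": 0,"wz": 0,"grip": 8},
    {"dx": 0,"dy": 0,"dz": 0,"wx": 0,"wy": 0,"wz": 0,"grip": 8}
  ]
}}

```text
clock: 3.75
ee_pos: [0.5494, 0.2103, 0.151]
tcp_rot: [0.0, 0.818, 0.575, 0.0]
contact_force: [-0.2, -0.4, 0.2]
gripper_width: 0.0799
```

```bash
python3 - <<'E'
from h import *
show()
E
```

```text
3.75 [0.5494 0.2103 0.151 ] jaw az -19.82 tilt 0.02 j [-0.92  0.42  0.57  1.91 -0.28  0.9  -0.56] w 0.07987366922643586
```

Request:
{"api": "send_rows", "payload": {
  "series": [
    {"dx": -0.1,"dy": 0.2,"dz": 2.5,"wx": 0,"wy": 0,"wz": 0,"grip": 8},
    {"dx": -0.1,"dy": 0.2,"dz": 5,"wx": 0,"wy": 0,"wz": 0,"grip": 8},
    {"dx": -0.1,"dy": 0.2,"dz": 7.5,"wx": 0,"wy": 0,"wz": 0,"grip": 8},
    {"dx": -0.1,"dy": 0.2,"dz": 8.4,"wx": 0,"wy": 0,"wz": 0,"grip": 8},
    {"dx": -0.1,"dy": 0.2,"dz": 8.4,"wx": 0,"wy": 0,"wz": 0,"grip": 8}
  ]
}}

```text
clock: 4.17
ee_pos: [0.5503, 0.2088, 0.0663]
tcp_rot: [-0.0, 0.818, 0.575, -0.0]
contact_force: [0.1, -1.0, 0.1]
gripper_width: 0.08
```

Request:
{"api": "send_rows", "payload": {
  "series": [
    {"dx": 0,"dy": 0,"dz": 0,"wx": 0,"wy": 0,"wz": 0,"grip": 4},
    {"dx": 0,"dy": 0,"dz": 0,"wx": 0,"wy": 0,"wz": 0,"grip": 2},
    {"dx": 0,"dy": 0,"dz": 0,"wx": 0,"wy": 0,"wz": 0,"grip": 1.5},
    {"dx": 0,"dy": 0,"dz": 0,"wx": 0,"wy": 0,"wz": 0,"grip": 1.5},
    {"dx": 0,"dy": 0,"dz": 0,"wx": 0,"wy": 0,"wz": 0,"grip": 1.5}
  ],
  "force": 30
}}

```text
clock: 4.58
ee_pos: [0.5506, 0.2101, 0.0672]
tcp_rot: [-0.001, 0.818, 0.575, 0.0]
contact_force: [0.3, -1.9, 18.2]
gripper_width: 0.0233
```

```bash
python3 - <<'E'
from h import *
show();print(sensors.state()["contact_force"])
snap("grab",[("scene",240,80,230,170,3)])
show()
E
```

```text
4.5833 [0.5506 0.2101 0.0672] jaw az -19.75 tilt 0.06 j [-0.86  0.53  0.5   1.95 -0.37  0.74 -0.48] w 0.023268816595109324
[ 0.31190779 -1.91730094 18.17476144]
4.6333 [0.5507 0.2101 0.0673] jaw az -19.75 tilt 0.06 j [-0.86  0.53  0.5   1.95 -0.37  0.74 -0.48] w 0.02338177989975646
```

View pics/grab_scene.png

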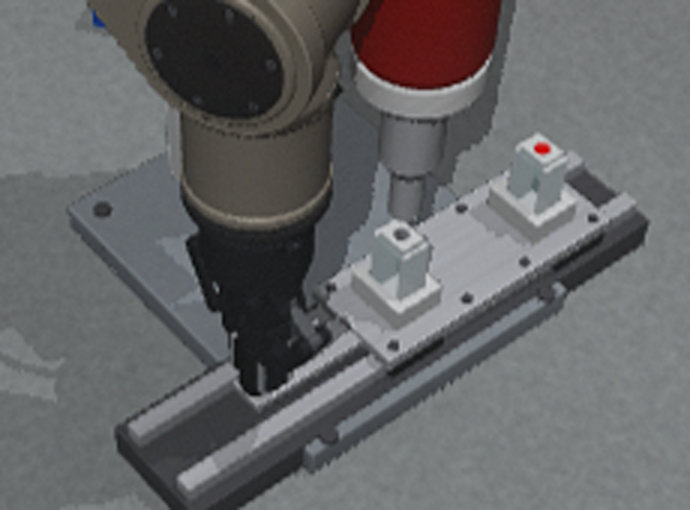

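Request:
{"api": "send_rows", "payload": {
  "series": [
    {"dx": -1,"dy": 0,"dz": -0.1,"wx": 0,"wy": 0,"wz": 0,"grip": 1.5},
    {"dx": -2.5,"dy": 0,"dz": -0.1,"wx": 0,"wy": 0,"wz": 0,"grip": 1.5},
    {"dx": -4,"dy": 0,"dz": -0.1,"wx": 0,"wy": 0,"wz": 0,"grip": 1.5},
    {"dx": -5.5,"dy": 0,"dz": -0.1,"wx": 0,"wy": 0,"wz": 0,"grip": 1.5},
    {"dx": -7,"dy": 0,"dz": -0.1,"wx": 0,"wy": 0,"wz": 0,"grip": 1.5}
  ]
}}

```text
clock: 5.05
ee_pos: [0.5265, 0.1444, 0.0674]
tcp_rot: [-0.001, 0.818, 0.576, 0.0]
contact_force: [-0.9, 7.2, -4.1]
gripper_width: 0.023
```

Request:
{"api": "send_rows", "payload": {
  "series": [
    {"dx": -1,"dy": 0,"dz": 0,"wx": 0,"wy": 0,"wz": 0,"grip": 1.5},
    {"dx": -2,"dy": 0,"dz": 0,"wx": 0,"wy": 0,"wz": 0,"grip": 1.5},
    {"dx": -3,"dy": 0,"dz": 0,"wx": 0,"wy": 0,"wz": 0,"grip": 1.5},
    {"dx": -3,"dy": 0,"dz": 0,"wx": 0,"wy": 0,"wz": 0,"grip": 1.5},
    {"dx": -3,"dy": 0,"dz": 0,"wx": 0,"wy": 0,"wz": 0,"grip": 1.5}
  ]
}}

```text
clock: 5.47
ee_pos: [0.5157, 0.1148, 0.0674]
tcp_rot: [-0.001, 0.818, 0.575, -0.001]
contact_force: [-7.7, -1.7, 4.0]
gripper_width: 0.0235
```

```bash
python3 - <<'E'
from h import *
show();print(sensors.state()["contact_force"])
snap("pull1",[("scene",300,70,150,112,5)])
d=pickle.load(open("pull1_scene.pkl","rb"))
print(at_z(d,(375.6,149),.15))
E
```

```text
5.4667 [0.5157 0.1148 0.0674] jaw az -19.81 tilt 0.13 j [-0.76  0.45  0.52  2.09 -0.35  0.68 -0.35] w 0.023501810942362786
[-7.69703273 -1.73665172  4.0363643 ]
[0.59769528 0.3397062  0.15      ]
```

View pics/pull1_scene.png

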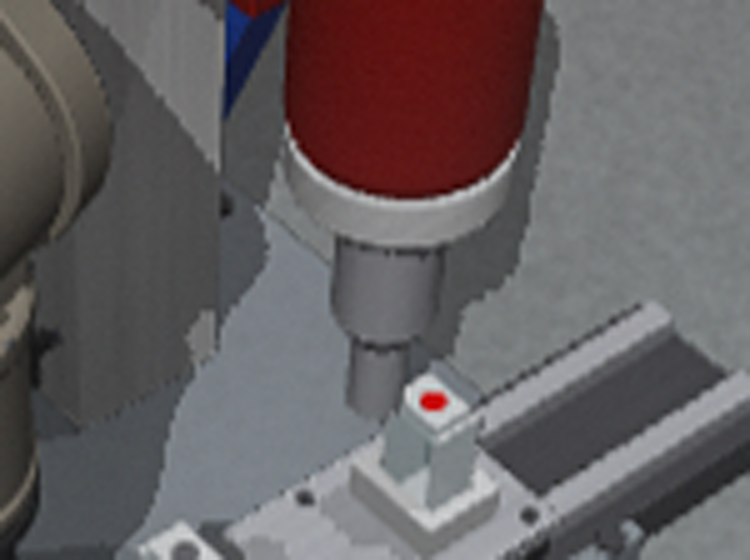

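```bash
python3 - <<'E'
from h import *
d=pickle.load(open("pull1_scene.pkl","rb"))
c=d["color"].astype(int);m=(c[...,0]>150)&(c[...,1]<90)&(c[...,2]<90);m[:143]=0;m[158:]=0;m[:,:370]=0;m[:,400:]=0
v,u=np.nonzero(m);print(len(u),u.mean(),v.mean())
r=at_z(d,(u.mean(),v.mean()),.125)
d0=pickle.load(open("scene0.pkl","rb"));r0=at_z(d0,(420.4,129.1),.125)
print("red",r,"moved",r-r0,np.linalg.norm(r-r0),np.degrees(np.arctan2(*(r0-r)[[1,0]])))
t=at_z(d,(375.2,149),.15);print("tip",t)
# neighbours along rod: wide part bottom z=.19 centre
ux=(r0-r)/np.linalg.norm(r0-r);print("to go",(r-t)[:2]@ux[:2],"lat",(r-t)[:2]@[-ux[1],ux[0]])
# rod edges by rows
g=cv2.cvtColor(d["color"],cv2.COLOR_RGB2GRAY)
for y in range(139,156): print(y,g[y,362:392])
P=cloud(d);z=P[...,2]
for y in range(139,156,2): print(y,np.round(z[y,364:386],2))
for w in ((.597,.330),(.598,.334),(.5977,.3397)): print(w,[proj(d,(*w,zz)).round(1).tolist() for zz in(.15,.19,.278)])
E
```

```text
14 386.14285714285717 149.92857142857142
red [0.60884486 0.37134415 0.125     ] moved [-0.03574135 -0.09720591  0.        ] 0.10356849062492277 69.81217875012672
tip [0.59696559 0.33926221 0.15      ]
to go 0.034210560101711404 lat -7.805396639770465e-05
139 [126 125 127 123 126 124 125 127  74  75  68  42  46  61  65  62  52  47
  58  61  81  81  79  77  78  80  80  82  84 130]
140 [127 127 126 125 126 125 126 125  77  87  93  96 105  72  71  74 100  82
  76  72  82  82  83  79  75  74  80  79  85 128]
141 [129 127 128 129 127 125 124 120  70  90  97 111 114 102 100 102 110  96
  82  68  82  81  81  81  77  73  71 112 110 125]
142 [128 127 128 128 125 125 128 125  70  91  98 105 108 112 110 108 103  96
  79  68  84  81  81  82 115 112 108 107 126 127]
143 [130 129 128 125 125 127 127 111  74  92 101 106 108 109 107 107 100  94
  79  69  80  78  76  79 126 124 123 116 103 130]
144 [128 128 127 126 123 127 126 101  78  93 101 105 110 111 107 106  99  97
  81  70  76  75  76 122 135 119 120 122 116 109]
145 [127 125 125 125 126 126 126 101  78  95 103 106 111 110 110 105  99  97
  80  
[... 1857 characters left out ...]
0.17 0.17 0.16 0.12 0.13 0.13 0.13 0.13]
149 [0.03 0.03 0.03 0.03 0.03 0.15 0.16 0.16 0.16 0.16 0.16 0.16 0.17 0.16
 0.16 0.16 0.16 0.13 0.13 0.13 0.13 0.13]
151 [0.03 0.03 0.03 0.03 0.03 0.03 0.15 0.16 0.16 0.16 0.16 0.16 0.16 0.16
 0.16 0.16 0.12 0.12 0.12 0.13 0.13 0.13]
153 [0.03 0.03 0.03 0.03 0.03 0.03 0.03 0.03 0.03 0.15 0.15 0.15 0.15 0.11
 0.11 0.12 0.12 0.12 0.12 0.12 0.13 0.13]
155 [0.03 0.03 0.03 0.03 0.03 0.03 0.03 0.03 0.03 0.03 0.03 0.03 0.03 0.1
 0.11 0.11 0.11 0.11 0.12 0.12 0.12 0.12]
(0.597, 0.33) [[373.1, 151.7], [374.5, 138.2], [377.8, 105.6]]
(0.598, 0.334) [[374.4, 150.7], [375.8, 137.2], [379.2, 104.6]]
(0.5977, 0.3397) [[375.6, 149.0], [377.0, 135.5], [380.5, 102.8]]
```

```bash
python3 - <<'E'
from h import *
from scipy.optimize import least_squares
d=pickle.load(open("pull1_scene.pkl","rb"));P=cloud(d)
def fit(z0,z1,rad,box):
    q=P[box];q=q[(q[:,2]>z0)&(q[:,2]<z1)]
    f=least_squares(lambda p:np.hypot(q[:,0]-p[0],q[:,1]-p[1])-rad,[.597,.335],loss="soft_l1",f_scale=.001);print(rad,len(q),f.x,np.abs(f.fun).mean())
b=np.zeros((480,640),bool);b[142:153,371:380]=1;fit(.152,.185,.012,b)
b=np.zeros((480,640),bool);b[120:137,368:387]=1;fit(.195,.24,.022,b)
b=np.zeros((480,640),bool);b[75:105,360:405]=1;fit(.30,.45,.046,b)
E
```

```text
0.012 94 [0.59660011 0.33682475] 0.0009211836192953313
0.022 215 [0.59654647 0.33664669] 0.0009889916555362237
0.046 1320 [0.59651494 0.33636046] 0.0009800897261185014
```

Request:
{"api": "send_rows", "payload": {
  "series": [
    {"dx": -1,"dy": 0,"dz": 0,"wx": 0,"wy": 0,"wz": 0,"grip": 1.5},
    {"dx": -2,"dy": 0,"dz": 0,"wx": 0,"wy": 0,"wz": 0,"grip": 1.5},
    {"dx": -3,"dy": 0,"dz": 0,"wx": 0,"wy": 0,"wz": 0,"grip": 1.5},
    {"dx": -3.4,"dy": 0,"dz": 0,"wx": 0,"wy": 0,"wz": 0,"grip": 1.5},
    {"dx": -3.4,"dy": 0,"dz": 0,"wx": 0,"wy": 0,"wz": 0,"grip": 1.5}
  ]
}}

```text
clock: 5.93
ee_pos: [0.504, 0.0829, 0.0674]
tcp_rot: [-0.001, 0.818, 0.575, -0.001]
contact_force: [-8.7, -0.9, 4.8]
gripper_width: 0.023
```

```bash
python3 - <<'E'
from h import *
show();print(sensors.state()["contact_force"])
snap("pull2",[("scene",330,110,100,75,8)])
d=pickle.load(open("pull2_scene.pkl","rb"))
c=d["color"].astype(int);m=(c[...,0]>130)&(c[...,1]<95)&(c[...,2]<95);m[:143]=0;m[175:]=0;m[:,:360]=0;m[:,400:]=0
v,u=np.nonzero(m);print(len(u),u.mean(),v.mean(),at_z(d,(u.mean(),v.mean()),.125))
P=cloud(d);q=P[m];print("depth red",np.median(q,0))
for w in((.5966,.3367),(.597,.3393)): print("expected red px",proj(d,(*w,.125)), (proj(d,(*w,.125))-[330,110])*8)
s=sensors.state()["ee_pos"];print(np.hypot(s[0]-.5507,s[1]-.2101))
for n in("red_spot","horn_tip"): print(n,[(o["score"],o["xy"]) for o in models.place_of("scene",n)][:2])
E
```

```text
5.9333 [0.504  0.0829 0.0674] jaw az -19.8 tilt 0.14 j [-0.72  0.43  0.52  2.13 -0.35  0.67 -0.3 ] w 0.022959503570989317
[-8.73699049 -0.91819848  4.76848474]
15 375.1333333333333 156.8 [0.59803756 0.34080695 0.125     ]
depth red [0.59838262 0.33945146 0.12659971]
expected red px [373.6432968  157.73681044] [349.14637438 381.89448348]
expected red px [374.38096229 157.05344149] [355.04769831 376.42753195]
0.1353954108207996
red_spot [(0.55, [377.6, 155.9]), (0.44, [272.5, 227.1])]
horn_tip [(0.68, [373.5, 149.2])]
```

View pics/pull2_scene.png

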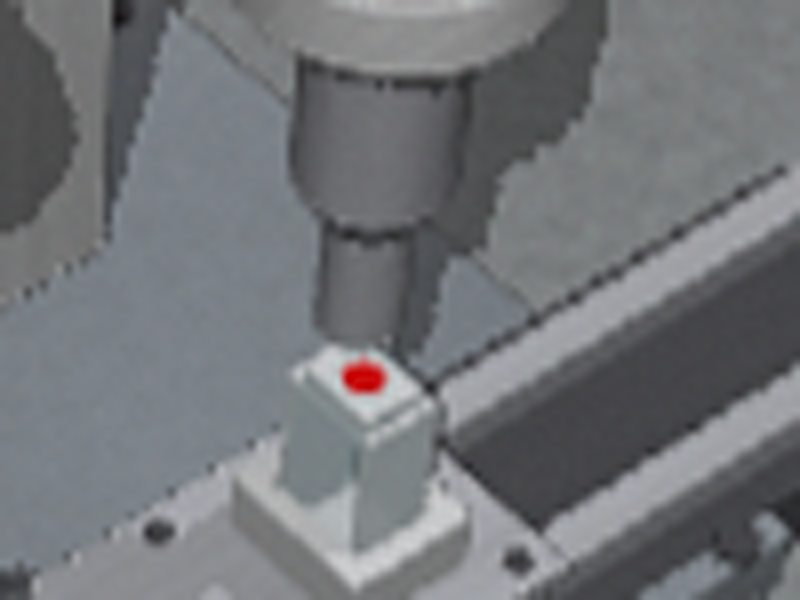

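Request:
{"api": "send_rows", "payload": {
  "series": [
    {"dx": -0.1,"dy": 0,"dz": 0,"wx": 0,"wy": 0,"wz": 0,"grip": 1.5},
    {"dx": -0.25,"dy": 0,"dz": 0,"wx": 0,"wy": 0,"wz": 0,"grip": 1.5},
    {"dx": -0.25,"dy": 0,"dz": 0,"wx": 0,"wy": 0,"wz": 0,"grip": 1.5},
    {"dx": -0.25,"dy": 0,"dz": 0,"wx": 0,"wy": 0,"wz": 0,"grip": 1.5}
  ]
}}

```text
clock: 6.42
ee_pos: [0.5036, 0.0818, 0.0674]
tcp_rot: [-0.001, 0.818, 0.575, -0.001]
contact_force: [-6.7, 4.3, 2.5]
gripper_width: 0.0232
```

```bash
python3 - <<'E'
from h import *
show();print(sensors.state()["contact_force"])
snap("pull3",[("scene",330,110,100,75,8)])
d=pickle.load(open("pull3_scene.pkl","rb"))
c=d["color"].astype(int);m=(c[...,0]>130)&(c[...,1]<95)&(c[...,2]<95);m[:143]=0;m[175:]=0;m[:,:360]=0;m[:,400:]=0
v,u=np.nonzero(m);print(len(u),u.mean(),v.mean(),at_z(d,(u.mean(),v.mean()),.125))
P=cloud(d);q=P[m];print("depth red",np.median(q,0))
s=sensors.state()["ee_pos"];print(np.hypot(s[0]-.5507,s[1]-.2101))
E
```

```text
6.4167 [0.5036 0.0818 0.0674] jaw az -19.73 tilt 0.12 j [-0.71  0.43  0.52  2.13 -0.35  0.67 -0.3 ] w 0.023156236339663686
[-6.65792155  4.27865398  2.49597857]
14 374.85714285714283 157.07142857142858 [0.59790935 0.33979176 0.125     ]
depth red [0.59833676 0.33872804 0.12687709]
0.13670344617813424
```

Request:
{"api": "send_rows", "payload": {
  "series": [
    {"dx": 0,"dy": 0,"dz": 0,"wx": 0,"wy": 0,"wz": 0,"grip": 4},
    {"dx": 0,"dy": 0,"dz": 0,"wx": 0,"wy": 0,"wz": 0,"grip": 6},
    {"dx": 0,"dy": 0,"dz": 0,"wx": 0,"wy": 0,"wz": 0,"grip": 7},
    {"dx": 0,"dy": 0,"dz": 0,"wx": 0,"wy": 0,"wz": 0,"grip": 7},
    {"dx": 0,"dy": 0,"dz": -2,"wx": 0,"wy": 0,"wz": 0,"grip": 7}
  ]
}}

```text
clock: 6.88
ee_pos: [0.5032, 0.0807, 0.0853]
tcp_rot: [-0.0, 0.818, 0.575, -0.002]
contact_force: [-0.7, 0.1, -0.4]
gripper_width: 0.0698
```

Request:
{"api": "send_rows", "payload": {
  "series": [
    {"dx": 0,"dy": 0,"dz": -3,"wx": 0,"wy": 0,"wz": 0,"grip": 7},
    {"dx": 0,"dy": 0,"dz": -6,"wx": 0,"wy": 0,"wz": 0,"grip": 7},
    {"dx": 0,"dy": 0,"dz": -8,"wx": 0,"wy": 0,"wz": 0,"grip": 7},
    {"dx": 0,"dy": 0,"dz": -8,"wx": 0,"wy": 0,"wz": 0,"grip": 7}
  ]
}}

```text
clock: 7.22
ee_pos: [0.5067, 0.0813, 0.1711]
tcp_rot: [0.0, 0.818, 0.575, 0.003]
contact_force: [1.3, 1.0, 0.6]
gripper_width: 0.0701
```

```bash
python3 - <<'E'
from h import *
show();print(sensors.state()["contact_force"])
snap("rel",[("scene",290,110,133,100,6)])
d=pickle.load(open("rel_scene.pkl","rb"))
c=d["color"].astype(int);m=(c[...,0]>130)&(c[...,1]<95)&(c[...,2]<95);m[:143]=0;m[175:]=0;m[:,:360]=0;m[:,400:]=0
v,u=np.nonzero(m);print(len(u),u.mean(),v.mean(),at_z(d,(u.mean(),v.mean()),.125))
print((proj(d,(.5503,.2068,.125))-[290,110])*6)
E
```

```text
7.2167 [0.5067 0.0813 0.1711] jaw az -19.8 tilt 0.32 j [-0.82  0.26  0.63  2.06 -0.2   0.87 -0.42] w 0.07010886467640738
[1.34498466 0.9970785  0.60669636]
14 374.85714285714283 157.07142857142858 [0.59790935 0.33979176 0.125     ]
[204.86097268 470.91150684]
```

View pics/rel_scene.png

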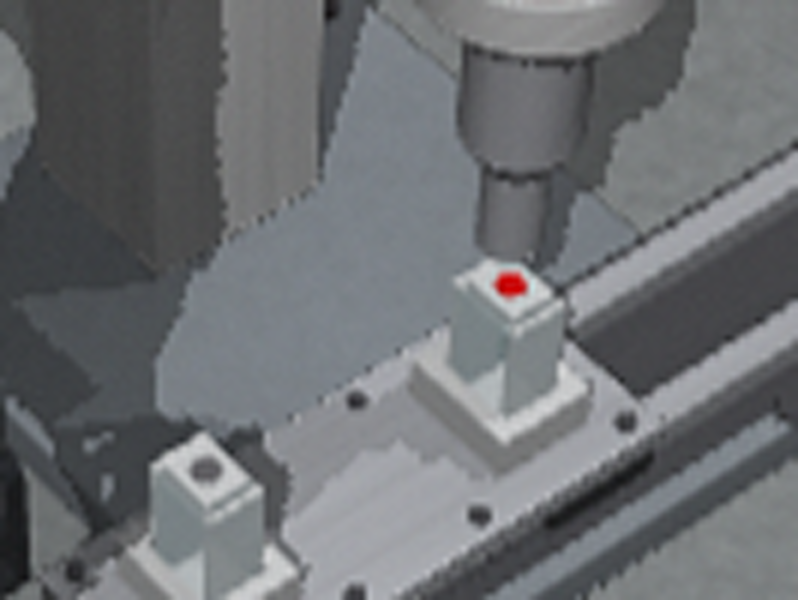

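```bash
python3 - <<'E'
from h import *
show()
d=pickle.load(open("rel_scene.pkl","rb"))
g=cv2.cvtColor(d["color"],cv2.COLOR_RGB2GRAY);print(g[184:193,318:332])
w=at_z(d,(290+208/6,110+469/6),.125);r=at_z(d,(374.86,157.07),.125);print(w,r,np.linalg.norm(w-r),np.degrees(np.arctan2(*(r-w)[[1,0]])))
c=w
rows([(c[0]-.02,c[1]-.06,.17,-20),(c[0]-.005,c[1]-.02,.17,-20),(c[0],c[1],.17,-20)])
E
```

```text
7.2667 [0.5059 0.0814 0.1693] jaw az -19.77 tilt 0.23 j [-0.82  0.26  0.62  2.06 -0.2   0.87 -0.42] w 0.07003309370543948
[[ 60 113 174 186 201 197 197 194 134  53  60  64  74  86]
 [175 185 204 199 198 197 183 187 196 135  48  74  81  90]
 [204 200 196 195 165 139 126 131 177 195 140  79  83  85]
 [199 195 194 180 111  93  95  96 123 189 194 145  77  83]
 [166 197 196 151  93  98  99  96 101 177 203 191 146  76]
 [134 168 198 180 100  95  94  97 137 193 198 200 193 144]
 [135 135 169 199 172 145 151 144 186 199 197 199 177 144]
 [137 135 135 169 199 186 189 188 200 199 186 163 140 156]
 [129 134 136 136 168 199 195 199 198 174 144 132 158 191]]
[0.55077913 0.20810395 0.125     ] [0.59791263 0.33979869 0.125     ] 0.13987520513650917 70.30773196416604
[{"dx": 7.1, "dy": 0.1, "dz": -0.1, "wx": 0.0, "wy": -0.0, "wz": 0.0}, {"dx": 11.4, "dy": 0.1, "dz": -0.0, "wx": 0.0, "wy": -0.0, "wz": 0.0}, {"dx": 13.4, "dy": -0.1, "dz": -0.0, "wx": 0.0, "wy": -0.0, "wz": 0.0}]
```

Request:
{"api": "send_rows", "payload": {
  "series": [
    {"dx": 4,"dy": 0,"dz": 0,"wx": 0,"wy": 0,"wz": 0,"grip": 7},
    {"dx": 8,"dy": 0,"dz": 0,"wx": 0,"wy": 0,"wz": 0,"grip": 7},
    {"dx": 11.5,"dy": 0,"dz": 0,"wx": 0,"wy": 0,"wz": 0,"grip": 7},
    {"dx": 13.4,"dy": 0,"dz": 0,"wx": 0,"wy": 0,"wz": 0,"grip": 7},
    {"dx": 13.4,"dy": 0,"dz": 0,"wx": 0,"wy": 0,"wz": 0,"grip": 7}
  ]
}}

```text
clock: 7.68
ee_pos: [0.5502, 0.2119, 0.1658]
tcp_rot: [-0.0, 0.817, 0.577, -0.0]
contact_force: [-0.7, -0.2, -0.3]
gripper_width: 0.0701
```

Request:
{"api": "send_rows", "payload": {
  "series": [
    {"dx": 0,"dy": 0,"dz": 0,"wx": 0,"wy": 0,"wz": 0,"grip": 7},
    {"dx": 0,"dy": 0,"dz": 0,"wx": 0,"wy": 0,"wz": 0,"grip": 7},
    {"dx": 0,"dy": 0,"dz": 0,"wx": 0,"wy": 0,"wz": 0,"grip": 7}
  ]
}}

```text
clock: 7.93
ee_pos: [0.5497, 0.2058, 0.167]
tcp_rot: [0.0, 0.818, 0.575, -0.0]
contact_force: [0.2, -0.3, -0.2]
gripper_width: 0.0704
```

```bash
python3 - <<'E'
from h import *
show()
c=[.5508,.2081]
rows([(*c,.14,-19.7),(*c,.085,-19.7)])
snap("over",[("scene",240,90,200,150,4)])
E
```

```text
7.9333 [0.5497 0.2058 0.167 ] jaw az -19.86 tilt 0.05 j [-0.91  0.39  0.57  1.9  -0.26  0.93 -0.57] w 0.07039394141288498
[{"dx": 0.3, "dy": 0.0, "dz": 2.7, "wx": -0.0, "wy": 0.0, "wz": -0.0}, {"dx": 0.3, "dy": 0.0, "dz": 8.2, "wx": -0.0, "wy": 0.0, "wz": -0.0}]
```

View pics/over_scene.png

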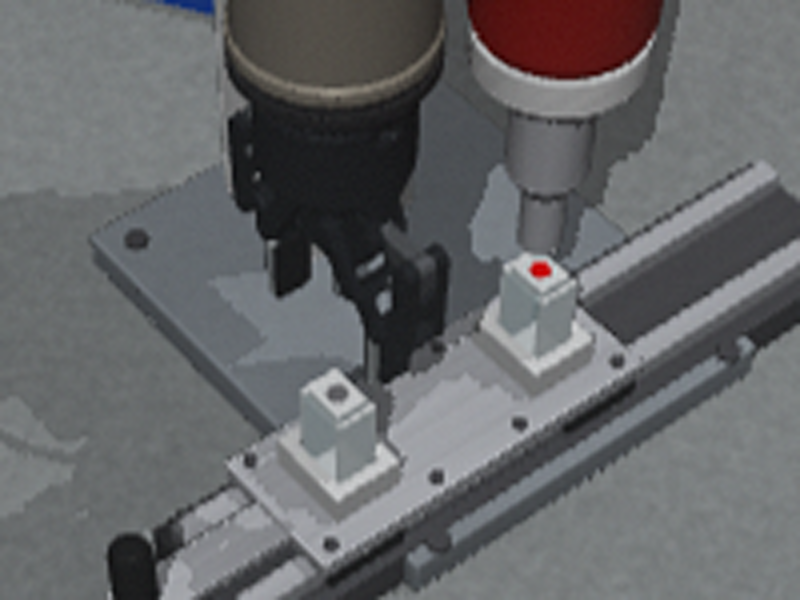

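Request:
{"api": "send_rows", "payload": {
  "series": [
    {"dx": 0.3,"dy": 0,"dz": 2,"wx": 0,"wy": 0,"wz": 0,"grip": 7},
    {"dx": 0.3,"dy": 0,"dz": 4,"wx": 0,"wy": 0,"wz": 0,"grip": 7},
    {"dx": 0.3,"dy": 0,"dz": 6,"wx": 0,"wy": 0,"wz": 0,"grip": 7},
    {"dx": 0.3,"dy": 0,"dz": 8.1,"wx": 0,"wy": 0,"wz": 0,"grip": 7},
    {"dx": 0.3,"dy": 0,"dz": 8.1,"wx": 0,"wy": 0,"wz": 0,"grip": 7}
  ]
}}

```text
clock: 8.4
ee_pos: [0.5491, 0.2085, 0.0832]
tcp_rot: [-0.0, 0.818, 0.575, -0.002]
contact_force: [-1.0, 1.0, -1.7]
gripper_width: 0.0697
```

```bash
python3 - <<'E'
from h import *
show();print(sensors.state()["contact_force"])
snap("down",[("scene",260,120,133,100,6)])
E
```

```text
8.4 [0.5491 0.2085 0.0832] jaw az -19.82 tilt 0.26 j [-0.86  0.51  0.51  1.95 -0.34  0.78 -0.51] w 0.0697171065164281
[-0.99884525  0.96419519 -1.65120928]
```

View pics/down_scene.png

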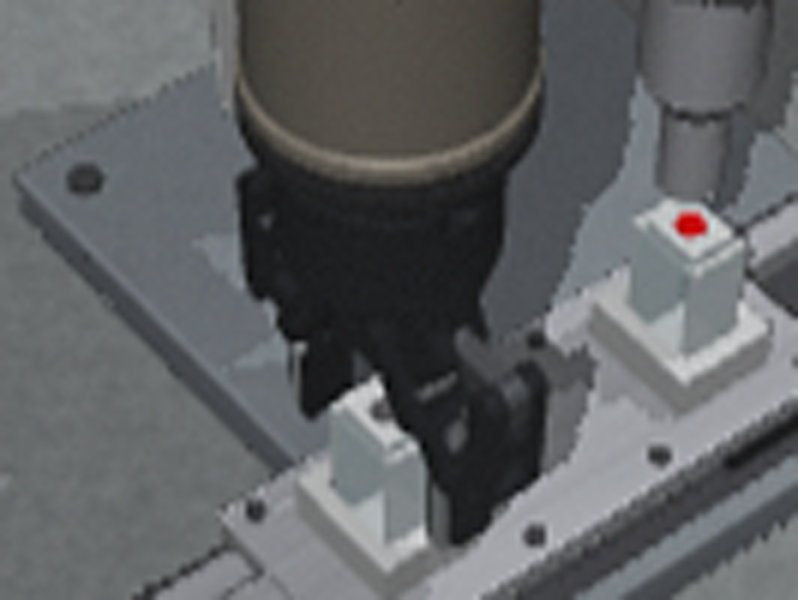

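Request:
{"api": "send_rows", "payload": {
  "series": [
    {"dx": 0,"dy": 0,"dz": -0.2,"wx": 0,"wy": 0,"wz": 0,"grip": 5},
    {"dx": 0,"dy": 0,"dz": -0.2,"wx": 0,"wy": 0,"wz": 0,"grip": 4},
    {"dx": 0,"dy": 0,"dz": -0.2,"wx": 0,"wy": 0,"wz": 0,"grip": 3},
    {"dx": 0,"dy": 0,"dz": -0.2,"wx": 0,"wy": 0,"wz": 0,"grip": 2.5},
    {"dx": 0,"dy": 0,"dz": -0.2,"wx": 0,"wy": 0,"wz": 0,"grip": 2.5}
  ],
  "force": 30
}}

```text
clock: 8.87
ee_pos: [0.5518, 0.2103, 0.0898]
tcp_rot: [0.0, 0.818, 0.575, 0.001]
contact_force: [-1.6, -1.6, 8.6]
gripper_width: 0.0336
```

Request:
{"api": "send_rows", "payload": {
  "series": [
    {"dx": 0,"dy": 0,"dz": 0,"wx": 0,"wy": 0,"wz": 0,"grip": 2.5},
    {"dx": 0,"dy": 0,"dz": 0,"wx": 0,"wy": 0,"wz": 0,"grip": 2.5},
    {"dx": 0,"dy": 0,"dz": 0,"wx": 0,"wy": 0,"wz": 0,"grip": 2.5}
  ]
}}

```text
clock: 9.12
ee_pos: [0.5518, 0.2102, 0.0898]
tcp_rot: [0.0, 0.818, 0.575, 0.001]
contact_force: [-1.1, -0.9, 9.6]
gripper_width: 0.0338
```

```bash
python3 - <<'E'
from h import *
show();print(sensors.state()["contact_force"])
snap("grip",[("scene",260,120,133,100,6)])
E
```

```text
9.1167 [0.5518 0.2102 0.0898] jaw az -19.78 tilt 0.13 j [-0.87  0.5   0.51  1.94 -0.34  0.78 -0.51] w 0.033814201241290476
[-1.11759101 -0.87333796  9.64550598]
```

View pics/grip_scene.png

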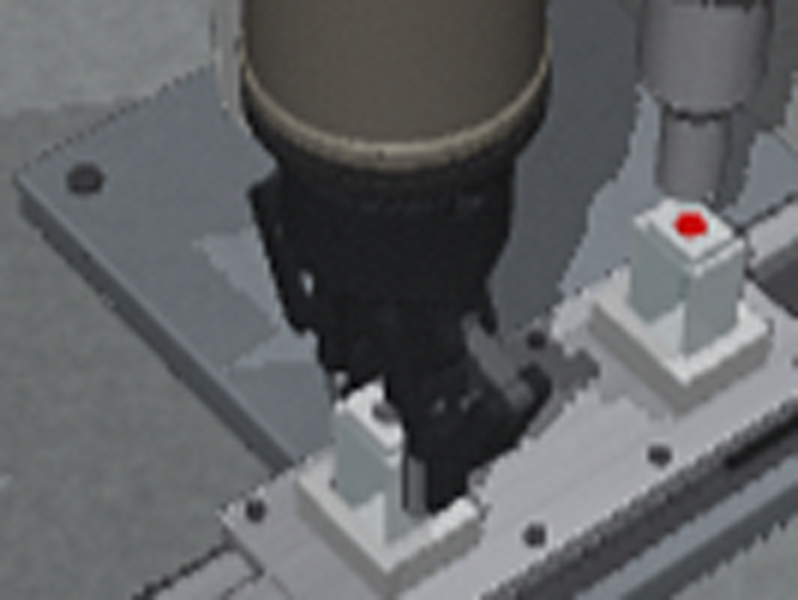

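```bash
python3 - <<'E'
from h import *
d=pickle.load(open("grip_scene.pkl","rb"))
a=np.radians(70.3);ux=np.array([np.cos(a),np.sin(a),0]);uy=np.array([-ux[1],ux[0],0])
c=np.array([.5508,.2081,0]);t=np.array([.5518,.2102,0])
f=lambda p:((proj(d,p)-[260,120])*6).round(0)
for z in(.08,.1,.12):
    print(z,"face",[f(c-.017*uy+x*ux+[0,0,z]) for x in(-.012,.012)],"pad",[f(t-y*uy+x*ux+[0,0,z]) for y in (.017,.025) for x in(-.011,.011)])
print("spot",f(c+[0,0,.125]))
P=cloud(d)
# points on finger gray strip
for (u,v) in((410,470),(415,490),(412,505),(422,480),(440,480),(395,520),(350,470)):
    p=P[120+v//6,260+u//6]; r=p-t; print((u,v),p.round(4),"press rel",(r@ux).round(4),(r@uy).round(4))
E
```

```text
0.08 face [array([392., 535.]), array([444., 502.])] pad [array([400., 531.]), array([447., 501.]), array([414., 545.]), array([462., 514.])]
0.1 face [array([392., 500.]), array([445., 467.])] pad [array([400., 496.]), array([448., 466.]), array([414., 510.]), array([462., 479.])]
0.12 face [array([392., 465.]), array([445., 431.])] pad [array([400., 460.]), array([449., 429.]), array([414., 474.]), array([463., 443.])]
spot [388. 409.]
(410, 470) [0.5675 0.1942 0.1178] press rel -0.0098 -0.0201
(415, 490) [0.5713 0.192  0.1127] press rel -0.0106 -0.0245
(412, 505) [0.5691 0.1916 0.1017] press rel -0.0117 -0.0226
(422, 480) [0.5717 0.1952 0.1129] press rel -0.0074 -0.0238
(440, 480) [0.5781 0.1968 0.1155] press rel -0.0038 -0.0293
(395, 520) [0.5615 0.1918 0.0895] press rel -0.014 -0.0154
(350, 470) [0.5404 0.1977 0.0966] press rel -0.0156 0.0065
```

Request:
{"api": "send_rows", "payload": {
  "series": [
    {"dx": 0,"dy": 0,"dz": -1,"wx": 0,"wy": 0,"wz": 0,"grip": 2.5},
    {"dx": 0,"dy": 0,"dz": -2.5,"wx": 0,"wy": 0,"wz": 0,"grip": 2.5},
    {"dx": 0,"dy": 0,"dz": -4.5,"wx": 0,"wy": 0,"wz": 0,"grip": 2.5},
    {"dx": 0,"dy": 0,"dz": -6.5,"wx": 0,"wy": 0,"wz": 0,"grip": 2.5},
    {"dx": 0,"dy": 0,"dz": -8,"wx": 0,"wy": 0,"wz": 0,"grip": 2.5}
  ]
}}

```text
clock: 9.58
ee_pos: [0.5515, 0.21, 0.171]
tcp_rot: [0.0, 0.818, 0.575, 0.001]
contact_force: [0.8, 1.0, -1.3]
gripper_width: 0.0336
```

Request:
{"api": "send_rows", "payload": {
  "series": [
    {"dx": 0,"dy": 0,"dz": -0.5,"wx": 0,"wy": 0,"wz": 0,"grip": 2.5},
    {"dx": 0,"dy": 0,"dz": -0.5,"wx": 0,"wy": 0,"wz": 0,"grip": 2.5},
    {"dx": 0,"dy": 0,"dz": -0.5,"wx": 0,"wy": 0,"wz": 0,"grip": 2.5},
    {"dx": 0,"dy": 0,"dz": -0.5,"wx": 0,"wy": 0,"wz": 0,"grip": 2.5}
  ]
}}

```text
clock: 9.92
ee_pos: [0.5505, 0.2099, 0.1725]
tcp_rot: [-0.0, 0.818, 0.575, -0.001]
contact_force: [0.7, 0.5, -0.1]
gripper_width: 0.0337
```

```bash
python3 - <<'E'
from h import *
show();print(sensors.state()["contact_force"])
snap("lift",[("scene",260,100,160,120,5)])
d=pickle.load(open("lift_scene.pkl","rb"))
c=d["color"].astype(int);m=(c[...,0]>130)&(c[...,1]<95)&(c[...,2]<95);m[:143]=0;m[175:]=0;m[:,:360]=0;m[:,400:]=0
v,u=np.nonzero(m);print("red",len(u),u.mean(),v.mean())
E
```

```text
9.9167 [0.5505 0.2099 0.1725] jaw az -19.76 tilt 0.07 j [-0.92  0.39  0.57  1.89 -0.26  0.94 -0.58] w 0.033735428650678446
[ 0.71164454  0.45800885 -0.11320732]
red 14 374.85714285714283 157.07142857142858
```

View pics/lift_scene.png

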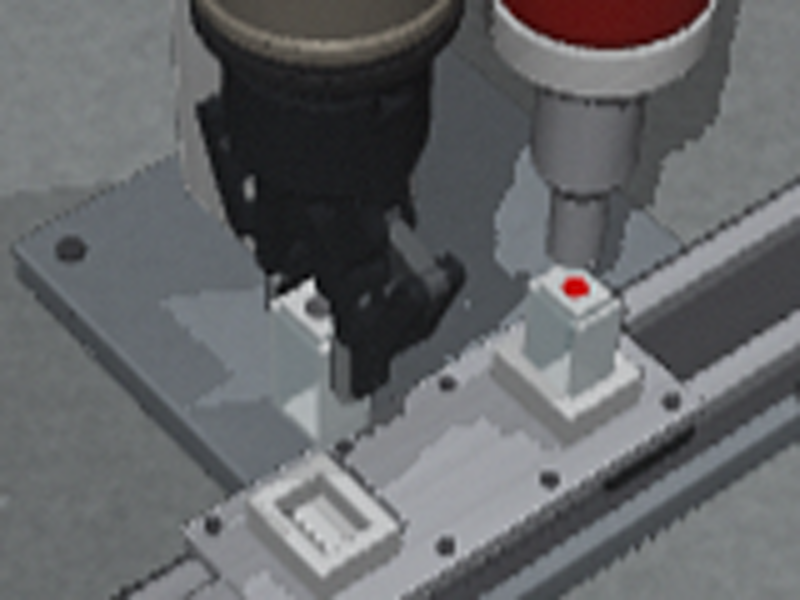

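```bash
python3 - <<'E'
from h import *
s=(.5505,.21,.1725,-19.76)
rows([(.548,.18,.19,-19),(.545,.145,.205,-18),(.542,.11,.22,-16),(.54,.075,.235,-14),(.54,.04,.25,-12)],src=s)
s=(.54,.04,.25,-12)
rows([(.54,.002,.262,-10),(.542,-.036,.272,-8),(.544,-.074,.28,-6),(.546,-.112,.285,-4),(.548,-.15,.285,-2)],src=s)
s=(.548,-.15,.285,-2)
rows([(.55,-.188,.285,-.5),(.55,-.226,.285,1),(.55,-.264,.285,2.5),(.55,-.30,.285,3.8),(.55,-.329,.285,3.8)],src=s)
E
```

```text
[{"dx": -2.9, "dy": 0.8, "dz": -1.8, "wx": 0.0, "wy": 0.0, "wz": -0.01}, {"dx": -6.3, "dy": 1.7, "dz": -3.2, "wx": 0.0, "wy": 0.0, "wz": -0.03}, {"dx": -9.7, "dy": 2.6, "dz": -4.8, "wx": 0.0, "wy": 0.0, "wz": -0.07}, {"dx": -13.1, "dy": 3.6, "dz": -6.2, "wx": 0.0, "wy": 0.0, "wz": -0.1}, {"dx": -16.4, "dy": 4.8, "dz": -7.8, "wx": 0.0, "wy": 0.0, "wz": -0.14}]
[{"dx": -3.7, "dy": 0.8, "dz": -1.2, "wx": 0.0, "wy": 0.0, "wz": -0.03}, {"dx": -7.4, "dy": 1.8, "dz": -2.2, "wx": 0.0, "wy": 0.0, "wz": -0.07}, {"dx": -11.1, "dy": 2.8, "dz": -3.0, "wx": 0.0, "wy": 0.0, "wz": -0.1}, {"dx": -14.7, "dy": 3.7, "dz": -3.5, "wx": 0.0, "wy": 0.0, "wz": -0.14}, {"dx": -18.4, "dy": 4.7, "dz": -3.5, "wx": 0.0, "wy": 0.0, "wz": -0.17}]
[{"dx": -3.8, "dy": 0.3, "dz": 0.0, "wx": 0.0, "wy": 0.0, "wz": -0.03}, {"dx": -7.6, "dy": 0.5, "dz": 0.0, "wx": 0.0, "wy": 0.0, "wz": -0.05}, {"dx": -11.4, "dy": 0.6, "dz": 0.0, "wx": 0.0, "wy": 0.0, "wz": -0.08}, {"dx": -15.0, "dy": 0.7, "dz": 0.0, "wx": 0.0, "wy": 0.0, "wz": -0.1}, {"dx": -17.9, "dy": 0.8, "dz": 0.0, "wx": 0.0, "wy": 0.0, "wz": -0.1}]
```

Request:
{"api": "send_rows", "payload": {
  "series": [
    {"dx": -2.9,"dy": 0.8,"dz": -1.8,"wx": 0,"wy": 0,"wz": -0.01,"grip": 2.5},
    {"dx": -6.3,"dy": 1.7,"dz": -3.2,"wx": 0,"wy": 0,"wz": -0.03,"grip": 2.5},
    {"dx": -9.7,"dy": 2.6,"dz": -4.8,"wx": 0,"wy": 0,"wz": -0.07,"grip": 2.5},
    {"dx": -13.1,"dy": 3.6,"dz": -6.2,"wx": 0,"wy": 0,"wz": -0.1,"grip": 2.5},
    {"dx": -16.4,"dy": 4.8,"dz": -7.8,"wx": 0,"wy": 0,"wz": -0.14,"grip": 2.5}
  ]
}}

```text
clock: 10.38
ee_pos: [0.5396, 0.0377, 0.2511]
tcp_rot: [-0.0, 0.775, 0.632, -0.001]
contact_force: [1.7, 0.0, 0.7]
gripper_width: 0.0339
```

Request:
{"api": "send_rows", "payload": {
  "series": [
    {"dx": -3.7,"dy": 0.8,"dz": -1.2,"wx": 0,"wy": 0,"wz": -0.03,"grip": 2.5},
    {"dx": -7.4,"dy": 1.8,"dz": -2.2,"wx": 0,"wy": 0,"wz": -0.07,"grip": 2.5},
    {"dx": -11.1,"dy": 2.8,"dz": -3,"wx": 0,"wy": 0,"wz": -0.1,"grip": 2.5},
    {"dx": -14.7,"dy": 3.7,"dz": -3.5,"wx": 0,"wy": 0,"wz": -0.14,"grip": 2.5},
    {"dx": -14.7,"dy": 3.7,"dz": -3.5,"wx": 0,"wy": 0,"wz": -0.17,"grip": 2.5}
  ]
}}

```text
clock: 10.8
ee_pos: [0.5463, -0.1199, 0.2872]
tcp_rot: [0.001, 0.721, 0.692, -0.0]
contact_force: [-1.0, -0.7, -1.1]
gripper_width: 0.0332
```

```bash
python3 - <<'E'
from h import *
show();print(sensors.state()["contact_force"])
rows([(.548,-.15,.285,-1),(.55,-.188,.285,0),(.55,-.226,.285,1),(.55,-.264,.285,2.5),(.55,-.30,.285,3.8)])
E
```

```text
10.8 [ 0.5463 -0.1199  0.2872] jaw az -2.35 tilt 0.15 j [-0.5   0.22  0.71  1.83 -0.15  1.14  0.22] w 0.033210574316903406
[-1.03528191 -0.73082302 -1.06099775]
[{"dx": -3.0, "dy": 0.3, "dz": 0.2, "wx": 0.0, "wy": 0.0, "wz": -0.02}, {"dx": -6.8, "dy": 0.6, "dz": 0.2, "wx": 0.0, "wy": 0.0, "wz": -0.04}, {"dx": -10.6, "dy": 0.8, "dz": 0.2, "wx": 0.0, "wy": 0.0, "wz": -0.06}, {"dx": -14.4, "dy": 1.0, "dz": 0.3, "wx": 0.0, "wy": 0.0, "wz": -0.08}, {"dx": -18.0, "dy": 1.1, "dz": 0.3, "wx": 0.0, "wy": 0.0, "wz": -0.11}]
```

Request:
{"api": "send_rows", "payload": {
  "series": [
    {"dx": -3,"dy": 0.3,"dz": 0,"wx": 0,"wy": 0,"wz": -0.02,"grip": 2.5},
    {"dx": -6.8,"dy": 0.6,"dz": 0,"wx": 0,"wy": 0,"wz": -0.04,"grip": 2.5},
    {"dx": -10.6,"dy": 0.8,"dz": 0,"wx": 0,"wy": 0,"wz": -0.06,"grip": 2.5},
    {"dx": -14.4,"dy": 1,"dz": 0,"wx": 0,"wy": 0,"wz": -0.08,"grip": 2.5},
    {"dx": -18,"dy": 1.1,"dz": 0,"wx": 0,"wy": 0,"wz": -0.11,"grip": 2.5}
  ]
}}

```text
clock: 11.22
ee_pos: [0.5513, -0.2942, 0.2854]
tcp_rot: [-0.001, 0.68, 0.733, -0.0]
contact_force: [0.7, -0.3, -0.3]
gripper_width: 0.0337
```

Request:
{"api": "send_rows", "payload": {
  "series": [
    {"dx": -1.5,"dy": 0,"dz": 0,"wx": 0,"wy": 0,"wz": 0,"grip": 2.5},
    {"dx": -2.5,"dy": 0,"dz": 0,"wx": 0,"wy": 0,"wz": 0,"grip": 2.5},
    {"dx": -2.5,"dy": 0,"dz": 0,"wx": 0,"wy": 0,"wz": 0,"grip": 2.5},
    {"dx": -2.5,"dy": 0,"dz": 0,"wx": 0,"wy": 0,"wz": 0,"grip": 2.5},
    {"dx": -2.5,"dy": 0,"dz": 0,"wx": 0,"wy": 0,"wz": 0,"grip": 2.5}
  ]
}}

```text
clock: 11.63
ee_pos: [0.554, -0.3156, 0.2859]
tcp_rot: [-0.0, 0.68, 0.734, 0.0]
contact_force: [0.6, 0.1, 0.1]
gripper_width: 0.0336
```

```bash
python3 - <<'E'
from h import *
show();print(sensors.state()["contact_force"])
rows([(.550,-.332,.20,3.8)])
snap("st1",[("scene",0,200,320,240,2.5),("top",400,180,200,150,4)])
E
```

```text
11.6333 [ 0.554  -0.3156  0.2859] jaw az 4.38 tilt 0.05 j [-0.13  0.39  0.73  1.66 -0.28  1.2   0.75] w 0.03359795925322846
[0.57882509 0.0885086  0.1192335 ]
[{"dx": -1.6, "dy": -0.5, "dz": 8.6, "wx": -0.0, "wy": -0.0, "wz": 0.01}]
```

View pics/st1_scene.png

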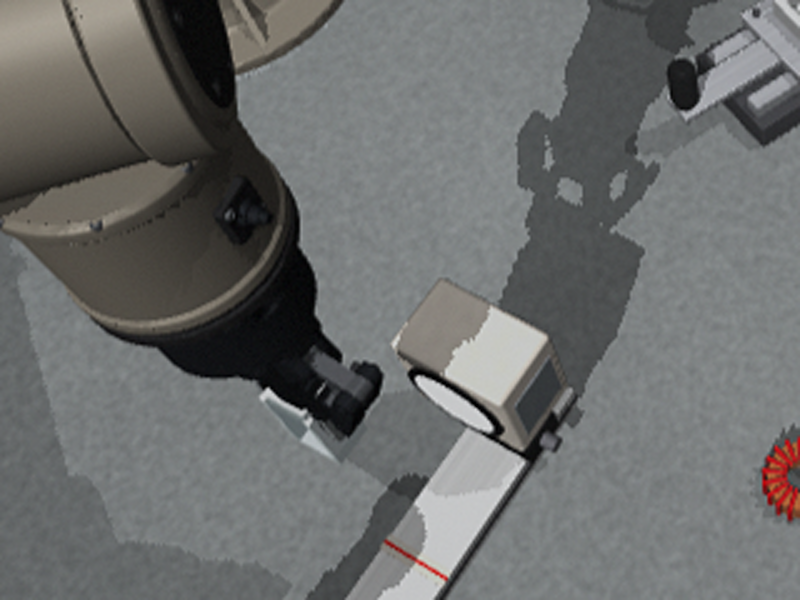

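View pics/st1_top.png

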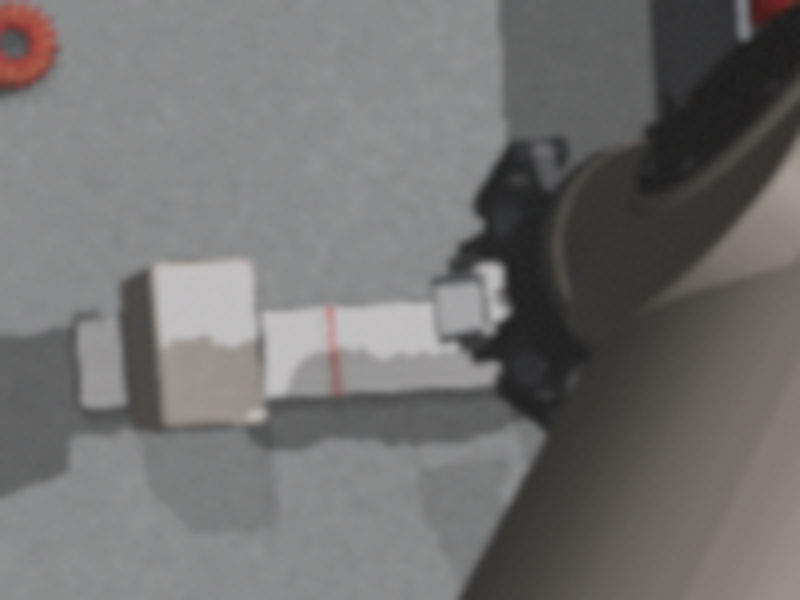

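Request:
{"api": "send_rows", "payload": {
  "series": [
    {"dx": -1.1,"dy": -0.5,"dz": 2,"wx": 0,"wy": 0,"wz": 0.01,"grip": 2.5},
    {"dx": -1.1,"dy": -0.5,"dz": 4.5,"wx": 0,"wy": 0,"wz": 0.01,"grip": 2.5},
    {"dx": -1.1,"dy": -0.5,"dz": 7,"wx": 0,"wy": 0,"wz": 0.01,"grip": 2.5},
    {"dx": -1.1,"dy": -0.5,"dz": 8.6,"wx": 0,"wy": 0,"wz": 0.01,"grip": 2.5},
    {"dx": -1.1,"dy": -0.5,"dz": 8.6,"wx": 0,"wy": 0,"wz": 0.01,"grip": 2.5}
  ]
}}

```text
clock: 12.15
ee_pos: [0.5485, -0.3263, 0.1972]
tcp_rot: [-0.002, 0.683, 0.73, -0.001]
contact_force: [-1.6, 1.1, -0.1]
gripper_width: 0.0336
```

Request:
{"api": "send_rows", "payload": {
  "series": [
    {"dx": 0,"dy": 0,"dz": 0,"wx": 0,"wy": 0,"wz": 0,"grip": 2.5},
    {"dx": 0,"dy": 0,"dz": 0,"wx": 0,"wy": 0,"wz": 0,"grip": 2.5},
    {"dx": 0,"dy": 0,"dz": 0,"wx": 0,"wy": 0,"wz": 0,"grip": 2.5}
  ]
}}

```text
clock: 12.4
ee_pos: [0.5501, -0.3287, 0.2018]
tcp_rot: [0.001, 0.684, 0.73, 0.0]
contact_force: [-0.3, -0.1, 0.2]
gripper_width: 0.0338
```

```bash
python3 - <<'E'
from h import *
show();print(sensors.state()["contact_force"])
rows([(.550,-.327,.129,3.8)])
snap("st2",[("scene",60,300,200,150,4),("top",400,200,160,120,5)])
E
```

```text
12.4 [ 0.5501 -0.3287  0.2018] jaw az 3.74 tilt 0.11 j [-0.07  0.47  0.69  1.75 -0.34  1.05  0.81] w 0.033756629609901154
[-0.33101022 -0.08314345  0.19935701]
[{"dx": 0.2, "dy": -0.0, "dz": 7.3, "wx": 0.0, "wy": 0.0, "wz": -0.0}]
```

View pics/st2_scene.png

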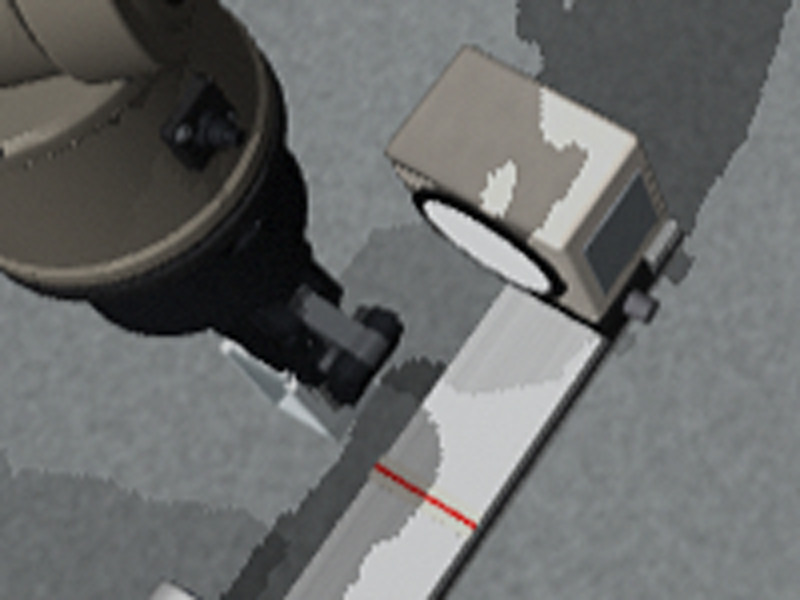

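View pics/st2_top.png

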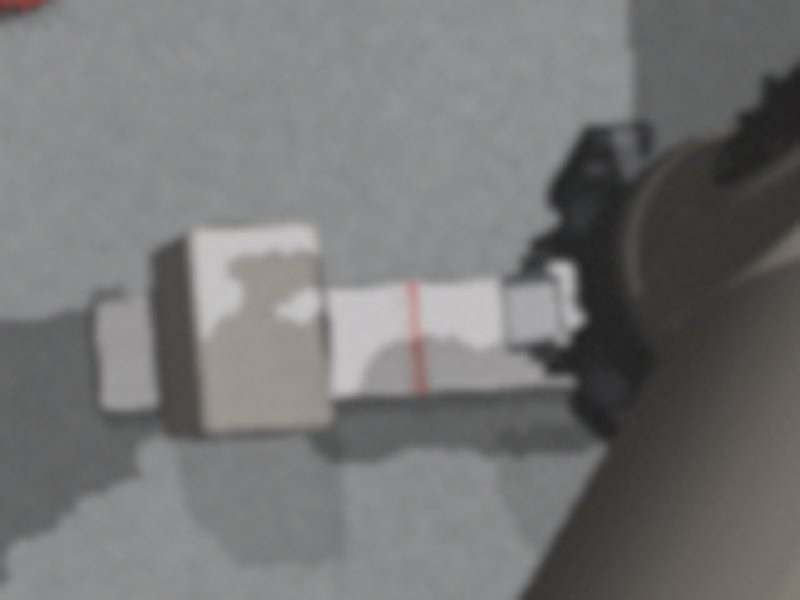

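Request:
{"api": "send_rows", "payload": {
  "series": [
    {"dx": 0.2,"dy": 0,"dz": 2,"wx": 0,"wy": 0,"wz": 0,"grip": 2.5},
    {"dx": 0.2,"dy": 0,"dz": 4,"wx": 0,"wy": 0,"wz": 0,"grip": 2.5},
    {"dx": 0.2,"dy": 0,"dz": 6,"wx": 0,"wy": 0,"wz": 0,"grip": 2.5},
    {"dx": 0.2,"dy": 0,"dz": 7.2,"wx": 0,"wy": 0,"wz": 0,"grip": 2.5},
    {"dx": 0.2,"dy": 0,"dz": 7.2,"wx": 0,"wy": 0,"wz": 0,"grip": 2.5}
  ]
}}

```text
clock: 12.92
ee_pos: [0.5484, -0.3259, 0.1265]
tcp_rot: [-0.001, 0.684, 0.73, -0.001]
contact_force: [-0.7, -0.7, -1.1]
gripper_width: 0.0336
```

Request:
{"api": "send_rows", "payload": {
  "series": [
    {"dx": 0,"dy": 0,"dz": 0,"wx": 0,"wy": 0,"wz": 0,"grip": 2.5},
    {"dx": 0,"dy": 0,"dz": 0,"wx": 0,"wy": 0,"wz": 0,"grip": 2.5},
    {"dx": 0,"dy": 0,"dz": 0,"wx": 0,"wy": 0,"wz": 0,"grip": 2.5},
    {"dx": 0,"dy": 0,"dz": 0,"wx": 0,"wy": 0,"wz": 0,"grip": 2.5}
  ]
}}

```text
clock: 13.25
ee_pos: [0.5497, -0.3269, 0.1294]
tcp_rot: [0.001, 0.684, 0.73, 0.0]
contact_force: [-0.0, 0.2, -0.6]
gripper_width: 0.0338
```

```bash
python3 - <<'E'
from h import *
show();print(sensors.state()["contact_force"])
snap("st3",[("scene",60,330,133,100,6),("top",400,200,160,120,5)])
for c in("scene","top"):
    for n in("window","cell","light_mid"): print(c,n,[(round(o["score"],2),np.round(o["xy"],1)) for o in models.place_of(c,n)][:2])
for c in("scene","top"):
    d=pickle.load(open(f"st3_{c}.pkl","rb"));print(c,"exp light_mid",proj(d,(.55,-.329,.13)))
    P=cloud(d);q=P.reshape(-1,3)
    M=(abs(q[:,0]-.55)<.05)&(abs(q[:,1]+.329)<.03)&(q[:,2]>.085)&(q[:,2]<.125);q=q[M]
    print(len(q),np.percentile(q,[2,50,98],axis=0).round(4).tolist())
d=pickle.load(open("st3_scene.pkl","rb"));s=sensors.state()["ee_pos"];k=np.array([s[0],s[1]-.0025,s[2]])
a=np.radians(3.8);yj=np.array([np.cos(a),np.sin(a),0]);xj=np.array([-yj[1],yj[0],0])
for z in(-.0288,.031):print(z,[((proj(d,k+i*.012*xj+j*.017*yj+[0,0,z])-[60,330])*6).round(0).tolist() for i in(-1,1) for j in(-1,1)])
dt=pickle.load(open("st3_top.pkl","rb"))
for z in(-.0288,.031):print("top",z,[((proj(dt,k+i*.012*xj+j*.017*yj+[0,0,z])-[400,200])*5).round(0).tolist() for i in(-1,1) for j in(-1,1)])
E
```

```text
13.25 [ 0.5497 -0.3269  0.1294] jaw az 3.73 tilt 0.08 j [-0.03  0.55  0.64  1.81 -0.41  0.92  0.86] w 0.03384545998854109
[-0.02421166  0.24619529 -0.55669157]
scene window [(0.64, array([146.3, 408.2])), (0.35, array([381.9, 291.2]))]
scene cell [(0.73, array([153. , 411.7]))]
scene light_mid [(0.93, array([151.6, 406.2])), (0.4, array([376.5, 151.6]))]
top window [(0.74, array([502.3, 267.4])), (0.24, array([495. , 266.8]))]
top cell [(0.63, array([496.2, 266.2]))]
top light_mid [(0.9, array([498.7, 262.9]))]
scene exp light_mid [149.25352786 405.18335068]
72 [[0.5373, -0.3429, 0.0996], [0.5662, -0.3405, 0.1115], [0.5688, -0.324, 0.1245]]
top exp light_mid [496.75653541 263.01055245]
55 [[0.5303, -0.3209, 0.1001], [0.5459, -0.3192, 0.1128], [0.5623, -0.317, 0.1241]]
-0.0288 [[487.0, 494.0], [585.0, 553.0], [541.0, 418.0], [639.0, 475.0]]
0.031 [[422.0, 424.0], [526.0, 486.0], [481.0, 345.0], [583.0, 405.0]]
top -0.0288 [[491.0, 356.0], [483.0, 285.0], [440.0, 359.0], [433.0, 288.0]]
top 0.031 [[537.0, 347.0], [529.0, 272.0], [484.0, 351.0], [476.0, 276.0]]
```

View pics/st3_scene.png

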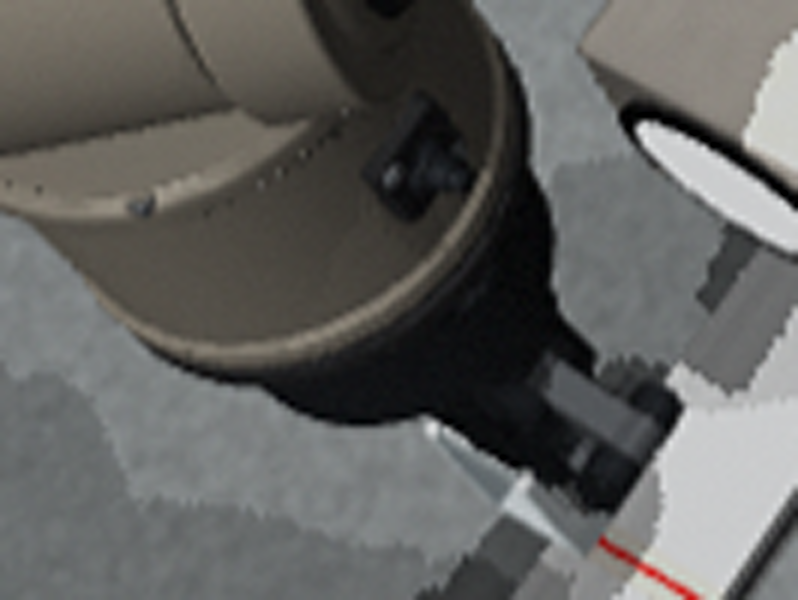

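View pics/st3_top.png

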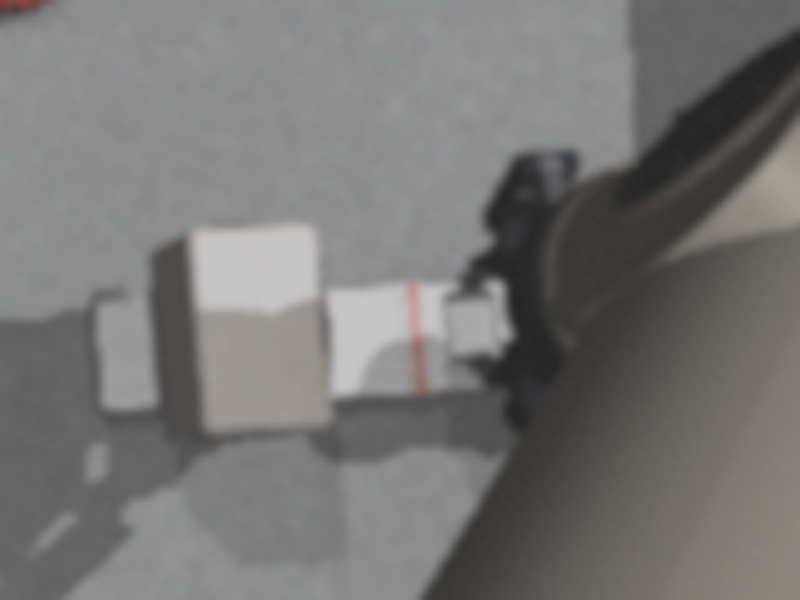

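```bash
python3 - <<'E'
from h import *
d=pickle.load(open("st3_scene.pkl","rb"))
c=d["color"].astype(int);m=(c[...,0]>130)&(c[...,1]<95)&(c[...,2]<95);m[:143]=0;m[175:]=0;m[:,:360]=0;m[:,400:]=0
v,u=np.nonzero(m);print("red",len(u),u.mean(),v.mean())
for n,z in(("capacitor",0),("coil",0),("relay",0)):
    o=models.place_of("scene",n)[0];print(n,at_z(d,o["xy"],z).round(4))
show();show();print(np.abs(sensors.state()["qd"]).max(),sensors.state()["contact_force"])
print(arm.sign_off())
E
```

```text
red 14 374.85714285714283 157.07142857142858
capacitor [0.7409 0.121  0.    ]
coil [ 0.7423 -0.129   0.    ]
relay [ 0.7264 -0.0042  0.    ]
13.8 [ 0.5493 -0.3266  0.1283] jaw az 3.72 tilt 0.01 j [-0.03  0.55  0.64  1.81 -0.41  0.92  0.86] w 0.03406422972349746
13.8 [ 0.5493 -0.3266  0.1283] jaw az 3.72 tilt 0.01 j [-0.03  0.55  0.64  1.81 -0.41  0.92  0.86] w 0.03406422972349746
0.0009847331260282356 [-0.55344723 -0.11447488 -0.93228832]
the job is handed in; nothing more can be done
None
```

The shuttle is moved, the welded cell is held in the light path, and I handed the job in at 13.8 s. No verdict was reported, so everything below is my own measurement.

**Shuttle:** I pulled it by its handle about 137 mm and released it. The red spot sits about 1 mm from the horn axis by image and about 2 mm by depth, against a limit of 6 mm. It stayed at the same pixel through the release, the lift and the final picture.

**Grip:** The cell was gripped on its frosted faces with 30 N (opening 33.8 mm) and lifted clear. The pads sit about 2–3 mm off centre along the slide direction. I chose not to regrip.

**Final pose:**

| Check | Estimate | Limit |
|---|---|---|
| Window to light path, sideways | within about 2 mm | 7 mm |
| Window height | about 129.5–130.6 mm (target 130 mm) | 7 mm |
| Window to midway | within about 3 mm | 15 mm |
| Turn against the light | about 1° | 8° |
| Tool tilt | below 0.1° | 8° (cell) |

The arm was at rest and the force reading was at its no-contact level of about 1 N.

**Disagreements:**
- The two cameras place the stand 4–5 mm apart. The sideways error relative to the stand came out at about -2 mm in one and +1 to +2 mm in the other, so I kept the middle.
- The stand's direction varied from 2.6° to 4.2° between measurements. I held the cell at 3.7°.
- The loose parts' network positions changed by up to about 6 mm from the start. Nothing came near them, so I take that as detection noise.

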